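# Clamp the spigot onto the leaning dust outlet

### The job

Close up the dust outlet on the framer's bench: if the clamp jaw is in the way swing it wider, set the narrow spigot with the flange and nose into the leaning port so that the two flanges meet flush, swing the jaw fully shut round both flanges, and then swing the latch bolt fully home behind the jaw's fork. Let go of everything and leave the other things on the bench where they are.

Things in the scene. Friction and masses are not known exactly. Their poses are not given: they have to be found in the camera images.
- outlet: fixed dust outlet: grey metal box 120 x 130 mm, 80 mm high, carrying the leaning port; its place and yaw vary. Origin: on the bench right below the centre of the port's flange face; x points away from the side the port leans to (away from the robot), z up. The box spans x 20 to 140, y -65 to 65 mm; a 60 mm wide duct leaves its far side, to x 230 mm
- port: leaning pipe stub with flange 76 mm wide, 8 thick; bore 42 wide, 30 deep. Origin: centre of the flange's upper face, 135 mm above the bench. z: pipe axis, out of the bore, 30 degrees from vertical, leaning to the robot's side; x: in the flange face, uphill, away from the robot; y: level, left. Fixed half ring (outer radius 48, z -14 to 10) round the +x half, no upper lip: a flange drops in along z
- spigot: loose aluminium spigot, to be fitted: upright as it stands on the bench, from below a nose 38.5 mm wide and 10 mm high with a chamfered foot (fits the port's bore), a flange 76 mm wide and 8 mm thick, a tube 40 mm wide and 60 mm high; 78 mm tall in all, about 0.2 kg. Origin: centre of the nose's underside; z is its axis, up the tube
- spigot_seat (a point): on the spigot's axis, in the plane of its flange's underside, 10 mm above its origin; it meets the port's origin when the spigot is seated
- spigot_grip (a point): on the spigot's axis, halfway up its tube where it is well gripped: 56 mm above its origin, 38 mm above the flange's top
- jaw (a joint): swinging half of the clamp ring, rad: 0 shut, 1.95 wide open. Turns about the port's z at jaw_hinge. Shut, it covers the port's -x half, its free end with the forked lug at port y -59 mm; opening swings that end to -x, then +y (clockwise from above). Stays where left (0.1 N m friction). Lips 2 mm clear of the flanges: shuts only over a flush spigot; beyond 0.8 the way along port z is free
- jaw_hinge (a point): point on the jaw's hinge axis, in the plane of the port's flange face; fixed, at port x 0, y +56, z 0 mm
- jaw_pin (a point): grip point of the jaw's handle pin: a round steel pin 14 mm wide that stands along the port's z, its top 16 mm above this point and 24 mm of it free below. With the jaw shut it lies at port x -56, y -21, z +38 mm; it is 95 mm from the hinge
- latch (a joint): swing bolt, rad: 0 home in the jaw's fork, 2.1 swung out. Turns about the port's z at latch_hinge. At 0 it points along the port's -x; opening swings its head out to -y, then +x (anticlockwise from above). Stays where left (0.035 N m friction). The head passes behind the fork only when the jaw is shut to about 0.02 rad, and then keeps it shut
- latch_hinge (a point): point on the latch's hinge axis, in the plane of the port's flange face; fixed, at port x +20, y -64, z 0 mm
- latch_pin (a point): grip point of the latch's handle pin: a round steel pin 14 mm wide (on a 17 mm head) that stands along the port's z, its top 17 mm above this point and 24 mm of it free below. With the latch home it lies at port x -25, y -64, z +38 mm; it is 45 mm from the hinge
- reducer: short wide flanged reducer, not part of the job: flange 76 mm wide 8 mm thick, tube 60 mm wide, 45 mm tall in all, no nose. Origin: centre of its underside
- coupling: plain pipe sleeve without flange, not part of the job: 40 mm wide, 65 mm tall. Origin: centre of its underside
- glue: white squeeze bottle, 56 mm wide, 160 mm tall. Bystander. Origin: centre of its underside
- tape: roll of tape lying flat, 90 mm wide, 24 mm high. Bystander. Origin: centre of its underside
- offcut: offcut of rebated wooden moulding, 150 mm long (x), 30 mm wide, 24 mm high. Bystander. Origin: centre of its underside
- corner: dark wooden frame corner sample, a right-angled chevron of two 100 mm arms 30 mm wide 20 mm high, opening along its x. Bystander. Origin: underside, near the corner
- jar: lidded glass jar, 64 mm wide, 85 mm tall. Bystander. Origin: centre of its underside
- driver: screwdriver lying along its x, 200 mm long, handle 26 mm wide towards -x. Bystander. Origin: middle of its length, at the underside
- tin: closed metal tin, 72 mm wide, 100 mm tall. Bystander. Origin: centre of its underside
Not all that is in view belongs to the job. Leave any brown look-alike of the spigot alone.

How it is judged:
By the outcome, as a careful person would: the job done as asked, in the order asked, and still so for the second after the job is handed in, with the robot touching nothing.
It also fails if it takes over 72 s, if anything falls off the work surface, if the arm or the gripper's body presses on something with over 40 N, if the wrist force passes 120 N, or if a joint passes its speed limit or range.

### The arm

A 6-joint arm with a two-finger parallel gripper is mounted at the origin on the work surface. World frame = base frame: x ahead of the robot, y to its left, z up, the work surface at z = 0. Lengths are in m, angles in rad, forces in N, time in s.
With the tool pointing down it reaches from about 0.275 to 0.975 m from the base axis. Payload 8.4 kg.
Tool frame: the origin (TCP) lies at the very end of the fingers, on their centre line; the grasp point (between the pads) lies 19 mm behind it (robot.hold_point_z is the z of the grasp point in the tool frame, in m); z points along the fingers, x is the direction in which the jaws open and shut, and the axes are right-handed (so a half turn about z gives the same grasp; the last joint's range is limited). The gripper opens to 92 mm and grips with 3 to 60 N. Pads are 20 mm wide; open, the fingers measure 128 mm over their backs; the gripper's body (75 mm by 189 mm) begins 69 mm behind the grasp point.
Start: joints at [-1.244, 0.353, 1.633, -0, 1.155, -0.002], TCP at [0.202, -0.592, 0.182] pointing down, gripper open.
Joint ranges: [-2.63, 2.63], [-0.92, 2.1], [0.06, 2.66], [-1.3, 4.44], [0, 2.69], [-3.02, 3.02]. Speed limits (rad/s): [2.22, 2.22, 2.79, 3.14, 3.14, 3.14].

### API

Orientations are given as a unit quaternion [w, x, y, z].
In Python, from workcell import sensors, vision, sign_off, robot gives the robot as it stands.
- The arm moves only by the shell command python3 -m handwheel 'ROWS' [OPENING]. ROWS is JSON, a list of rows, each a list of 2 entries, a list of its own where there are three numbers: the shift along the tool's x, y, z in cm, then the turn about the tool's z in rad. A call has 1 to 12 rows; each row is the pose to reach, as a shift and turn from the pose measured when the call began, along the tool's axes at that moment; what a row does not reach only later rows make up. A row lasts 1/12 s, in which the tool goes at most 41.7 mm and 7.16 degrees, less where a joint would pass 70% of its speed; a pose out of reach is approached as far as the arm can. A call with a gripper value outside its range is refused whole. OPENING is the opening, from -1 (shut) to 1 (fully open), set as the call begins (- or left out, the last holds). The fingers move at their own pace and stop on an object; the grip force is fixed at half the most. Time passes only in rows, so rows that repeat a pose let the fingers close. It gives the time, the measured TCP pose, the force and the opening at its end, in the units of the state.
- sensors.get_state(): the state, without advancing time (a new reading comes with each control period).
- vision.snapshot(name): name is "scene" or "top" or "wrist"; returns a dict with "image" (384x512x3 uint8, red, green, blue), "fx", "fy", "cx", "cy" (pixels), "distortion" ([k1, k2, p1, p2, k3] as OpenCV has them; the pictures are not rectified), "xyz" and "rotation" of the camera in the world. Camera axes: x right, y down, z forward; pixel columns grow to the right and rows downward; lengths in m; the calibration is good to about 2 mm. A picture is of the moment at which its call begins. There is no depth.
- sign_off(): hands the job in, once; it reports no verdict.
The state is a dict: "clock": time; "q": joint angles; "qvel": joint speeds; "joint_torque": joint torques, N m; "eef_pos": TCP position; "tcp_rot": TCP orientation; "contact_force": force on the tool from outside, world axes, zero at the start; "moment": the same for the moment, N m; "finger_gap": finger opening in m.
Only numpy, scipy, OpenCV 4.12 (cv2) and the standard library are available. Lean on these libraries where they do the work, as an engineer would, in place of code of your own. Each camera call takes 0.05 s, during which the arm holds its last target.

## Working session

There is one attempt and no reset: what is moved stays moved. The work goes in short steps, Python scripts to look and compute and a shell command to move; the robot and the scene stay as the last step left them, time stands still between calls to the robot, and variables do not carry over. Pictures are saved under pics/ and viewed, and the job is handed in when it is done.

```bash
ls; mkdir -p pics; python3 - <<'E'
from workcell import sensors, vision, robot
import cv2
print(robot, [ (a,getattr(robot,a)) for a in dir(robot) if a[0]!='_'])
print(sensors.get_state())
for n in ("scene","top","wrist"):
    s=vision.snapshot(n)
    cv2.imwrite(f"pics/{n}0.png",s["image"][:,:,::-1])
    print(n,{k:v for k,v in s.items() if k!="image"})
E
python3 -m handwheel --help | head -30
```

```text
pics
<Robot object at 0x7fcf6cfc7a10> [('IKError', <class 'workcell.IKError'>), ('hold_point_z', -0.0187)]
{'clock': 0.0, 'q': array([-1.24437774e+00,  3.53658708e-01,  1.63410013e+00, -1.27637279e-05,
        1.15520838e+00, -2.40752257e-03]), 'qvel': array([ 0.00052712,  0.00013168, -0.00020087, -0.00028128, -0.00053343,
        0.00012077]), 'joint_torque': array([-1.61704123e-03, -5.93846333e+01, -3.34228313e+01,  6.94312504e-02,
        2.32516107e-02, -1.43681386e-04]), 'eef_pos': array([ 0.20165492, -0.59101767,  0.18147168]), 'tcp_rot': array([-3.96490630e-04,  8.13306990e-01, -5.81834399e-01, -5.61412370e-04]), 'contact_force': array([ 0.10359838, -0.27984892,  0.18733838]), 'moment': array([ 0.03460175, -0.0377519 , -0.03999576]), 'finger_gap': 0.09197557426176702}
scene {'fx': 470.54119844389686, 'fy': 470.54119844389686, 'cx': 263.03054973296906, 'cy': 187.48680041556287, 'distortion': array([-0.10382009,  0.        ,  0.        ,  0.        ,  0.        ]), 'xyz': array([ 1.20362911, -0.29547514,  1.14134778]), 'rotation': array([-0.26987604,  0.81492277,  0.48374791, -0.1704575 ])}
top {'fx': 416.13902734908817, 'fy': 416.13902734908817, 'cx': 258.0207892785292, 'cy': 188.44504847818655, 'distortion': array([-0.00873792,  0.        ,  0.        ,  0.        ,  0.        ]), 'xyz': array([0.44265529, 0.07690042, 1.50029529]), 'rotation': array([-0.00885234,  0.71292011, -0.70086025,  0.0214816 ])}
wrist {'fx': 270.3198160731885, 'fy': 270.3198160731885, 'cx': 255.5166288332937, 'cy': 191.58117764009478, 'distortion': array([-0.03287769,  0.        ,  0.        ,  0.        ,  0.        ]), 'xyz': array([ 0.27862791, -0.56454782,  0.38517997]), 'rotation': array([ 0.11703986,  0.80439493, -0.57630798, -0.08437762])}invalid input: not JSON, or not a number
```

View pics/scene0.png

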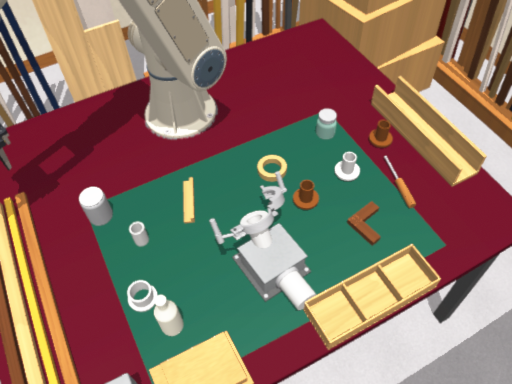

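View pics/top0.png

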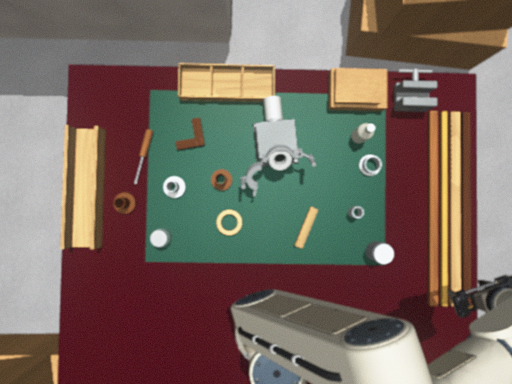

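View pics/wrist0.png

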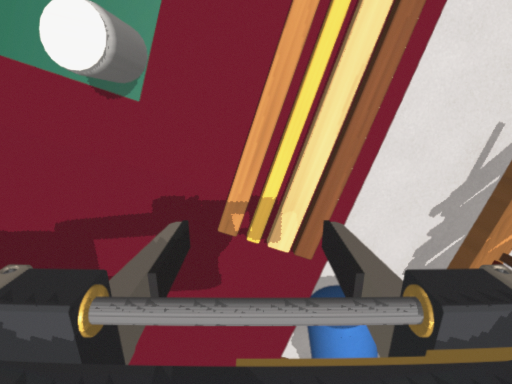

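```bash
cat > h.py <<'E'
import numpy as np, cv2
from scipy.spatial.transform import Rotation as R
from workcell import sensors, vision, robot
def rot(q): q=np.asarray(q); return R.from_quat([q[1],q[2],q[3],q[0]]).as_matrix()
def K(s): return np.array([[s['fx'],0,s['cx']],[0,s['fy'],s['cy']],[0,0,1.]])
def proj(s,P):
    P=np.atleast_2d(P).astype(float); Rm=rot(s['rotation'])
    rv,_=cv2.Rodrigues(Rm.T); t=-Rm.T@np.asarray(s['xyz'])
    return cv2.projectPoints(P,rv,t,K(s),np.asarray(s['distortion']))[0][:,0]
def ray(s,uv):
    uv=np.atleast_2d(uv).astype(float)[:,None]
    n=cv2.undistortPoints(uv,K(s),np.asarray(s['distortion']))[:,0]
    return (rot(s['rotation'])@np.c_[n,np.ones(len(n))].T).T
def plane(s,uv,z):
    d=ray(s,uv); c=np.asarray(s['xyz']); t=(z-c[2])/d[:,2]
    return c+d*t[:,None]
def snap(n,name):
    s=vision.snapshot(n); np.save(f'pics/{name}.npy',s,allow_pickle=True); cv2.imwrite(f'pics/{name}.png',s['image'][:,:,::-1]); return s
def load(name): return np.load(f'pics/{name}.npy',allow_pickle=True).item()
def crop(name,x0,y0,x1,y1,f):
    im=cv2.imread(f'pics/{name}.png')[y0:y1,x0:x1]
    cv2.imwrite(f'pics/{name}_c.png',cv2.resize(im,None,fx=f,fy=f,interpolation=cv2.INTER_CUBIC))
def tool():
    st=sensors.get_state(); return st['eef_pos'],rot(st['tcp_rot']),st
def shift(target):
    p,Rm,_=tool(); return Rm.T@(np.asarray(target)-p)*100
E
python3 - <<'E'
from h import *
s=snap('top','top1'); t=snap('scene','scene1')
print('spigot flange', plane(s,[174,187],0.018), plane(t,[348,171],.018))
print('brown', plane(s,[221,180],.018))
for z,uv in ((.08,[256,123]),(.08,[297,121]),(.08,[255,158])): print('box',plane(s,uv,z))
crop('top1',150,80,350,230,4)
import cv2
im=cv2.imread('pics/scene1.png')[150:310,200:420]; cv2.imwrite('pics/scene1_c.png',cv2.resize(im,None,fx=3.6,fy=3.6,interpolation=cv2.INTER_CUBIC))
E
```

```text
spigot flange [[0.50644738 0.34969628 0.018     ]] [[0.51410361 0.35150874 0.018     ]]
brown [[0.5343335  0.18337359 0.018     ]]
box [[0.72905201 0.06274263 0.08      ]]
box [[ 0.73889488 -0.07847205  0.08      ]]
box [[0.6080879  0.06412754 0.08      ]]
```

View pics/top1_c.png

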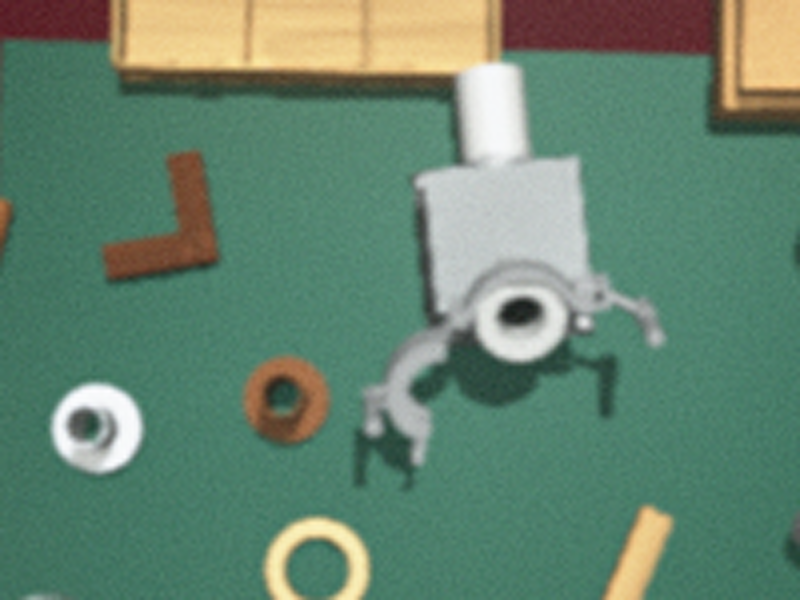

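View pics/scene1_c.png

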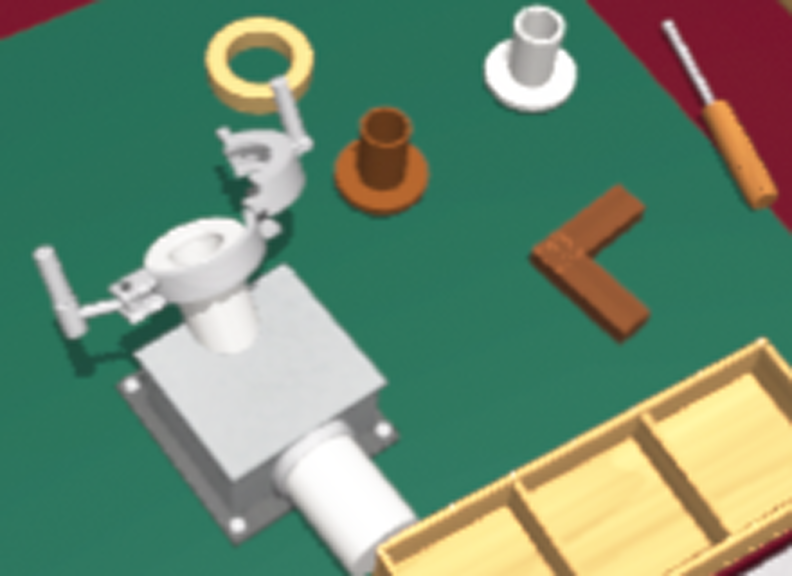

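```bash
python3 - <<'E'
from h import *
np.set_printoptions(precision=3,suppress=True)
p,Rm,st=tool(); print(p); print(Rm)
s=snap('wrist','w1'); print('cam in tool',Rm.T@(s['xyz']-p)); print(Rm.T@rot(s['rotation']))
print(shift([.45,.30,.33]))
E
```

```text
[ 0.202 -0.591  0.182]
[[ 0.323 -0.946 -0.   ]
 [-0.946 -0.323  0.001]
 [-0.001 -0.    -1.   ]]
cam in tool [-0.    -0.081 -0.204]
[[ 1.    -0.002 -0.   ]
 [ 0.001  0.958  0.286]
 [-0.    -0.286  0.958]]
[-76.353 -52.274 -14.77 ]
```

```bash
python3 -m handwheel '[[[-1,-1,-4],-0.05],[[-4,-4,-8],-0.15],[[-7,-7,-11],-0.25],[[-10,-10.5,-14],-0.36],[[-13,-14,-17],-0.47],[[-16,-17.5,-17.8],-0.58],[[-19,-20.5,-17.8],-0.69],[[-22,-23.5,-17.8],-0.8],[[-25,-27,-17.8],-0.91],[[-28,-30,-17.8],-1.02],[[-31,-33,-17.8],-1.13],[[-34,-36.5,-17.8],-1.24]]' 1
```

```text
clock: 1.3
eef_pos: [0.4064, -0.2076, 0.3597]
tcp_rot: [0.0, 1.0, 0.002, 0.0]
contact_force: [0.5, -0.9, 0.3]
finger_gap: 0.0922
```

```bash
python3 -m handwheel '[[[2,-3.2,0],0],[[4,-6.8,0],0],[[6,-10.4,0],0],[[8,-14,0],0],[[10,-17.6,0],0],[[12,-21,0],0],[[13.5,-24,0],0],[[14.4,-25.8,0],0],[[14.4,-25.8,0],0]]'; python3 - <<'E'
from h import *
s=snap('wrist','w2'); print(tool()[0])
s=snap('top','top2')
cv2.imwrite('pics/w2_c.png',cv2.resize(s['image'][:,:,::-1],None,fx=1,fy=1))
im=cv2.imread('pics/w2.png'); cv2.imwrite('pics/w2_c.png',cv2.resize(im,None,fx=1.56,fy=1.56,interpolation=cv2.INTER_CUBIC))
E
```

```text
clock: 2.05
eef_pos: [0.5507, 0.0543, 0.3591]
tcp_rot: [-0.001, 1.0, 0.003, 0.0]
contact_force: [-0.2, 0.7, 0.4]
finger_gap: 0.092
[0.54985338 0.05244717 0.35917362]
```

View pics/w2_c.png

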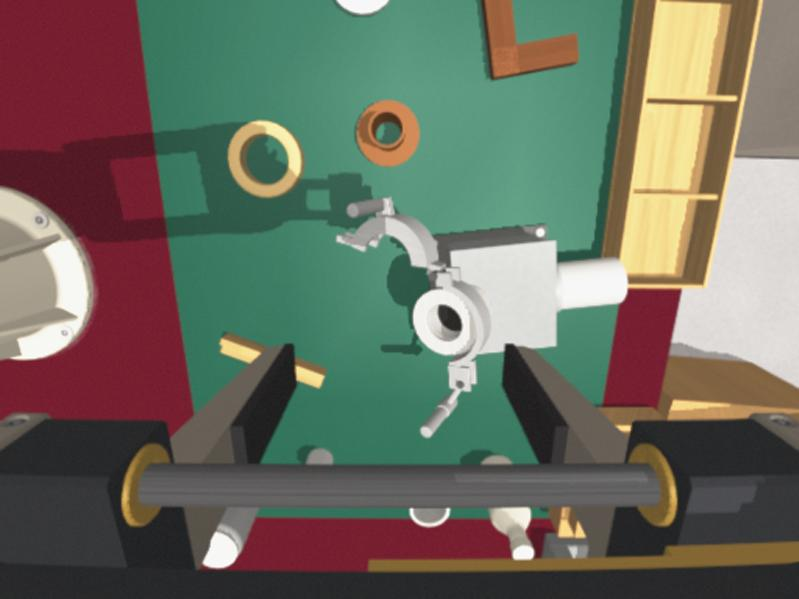

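```bash
python3 - <<'E'
from h import *
crop('w2',210,120,410,290,4)
E
```

```text
(no output)
```

View pics/w2_c.png

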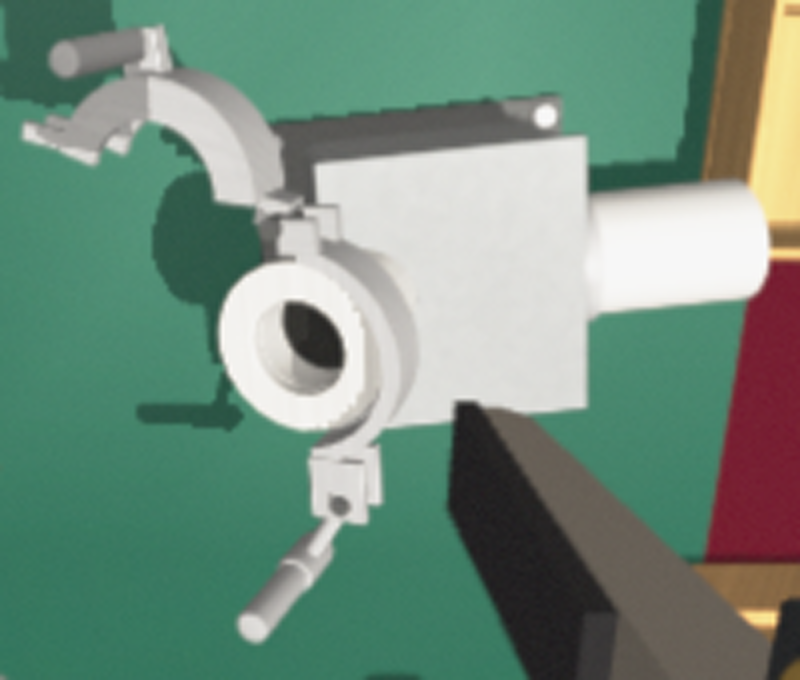

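```bash
cat > model.py <<'E'
from h import *
def Rz(a): return R.from_euler('z',a).as_matrix()
c30,s30=np.cos(np.pi/6),.5
PR=np.array([[c30,0,-s30],[0,1,0],[s30,0,c30]])  # columns: port x,y,z in outlet frame
def out2w(o,P): return np.atleast_2d(P)@Rz(o[2]).T+np.array([o[0],o[1],0])
def port2w(o,P): return out2w(o,np.atleast_2d(P)@PR.T+np.array([0,0,.135]))
def jawpin(j,z=.038):
    r=np.hypot(56,77)/1000; a=np.arctan2(-77,-56)-j
    return np.array([r*np.cos(a),.056+r*np.sin(a),z])
def latchpin(l,z=.038):
    a=np.pi+l; return np.array([.020+.045*np.cos(a),-.064+.045*np.sin(a),z])
def ring(r,z,n=40):
    t=np.linspace(0,2*np.pi,n); return np.c_[r*np.cos(t),r*np.sin(t),0*t+z]
E
cat > fit.py <<'E'
from model import *
from scipy.optimize import least_squares
s=load('w2'); f=lambda u,v:np.array([210+u/4,120+v/4])
obs=dict(NL=f(315,163),FL=f(586,135),FR=f(588,408),J=f(66,57),L=f(253,626))
def pred(p):
    o=p[:3]
    P=np.vstack([out2w(o,[[.02,.065,.08],[.14,.065,.08],[.14,-.065,.08]]),port2w(o,[jawpin(p[3],.054),latchpin(p[4],.055)])])
    return proj(s,P)
ob=np.array(list(obs.values()))
r=least_squares(lambda p:(pred(p)-ob).ravel(),[.59,0,-.05,1.2,1.2])
print(r.x); print((pred(r.x)-ob).round(2))
np.save('out.npy',r.x)
o=r.x[:3]
im=cv2.imread('pics/w2.png')[120:290,210:410]; im=cv2.resize(im,None,fx=4,fy=4,interpolation=cv2.INTER_CUBIC)
def dr(P,c):
    q=((proj(s,P)-[210,120])*4).astype(int)
    cv2.polylines(im,[q],False,c,1)
dr(port2w(o,ring(.038,0)),(0,0,255)); dr(port2w(o,ring(.021,0)),(255,0,0)); dr(port2w(o,ring(.048,.01)),(0,160,0))
dr(out2w(o,[[.02,.065,.08],[.14,.065,.08],[.14,-.065,.08],[.02,-.065,.08]]),(0,0,255))
dr(port2w(o,[jawpin(r.x[3],.054),jawpin(r.x[3],.014)]),(255,0,255)); dr(port2w(o,[latchpin(r.x[4],.055),latchpin(r.x[4],.014)]),(255,0,255))
cv2.imwrite('pics/fit.png',im)
E
python3 fit.py
```

```text
[ 0.60054553 -0.01758489  0.1138746   1.83341101  1.00268913]
[[ 0.97  0.6 ]
 [-0.4   0.53]
 [-0.7  -1.13]
 [-0.06 -0.05]
 [ 0.13 -0.16]]
```

View pics/fit.png

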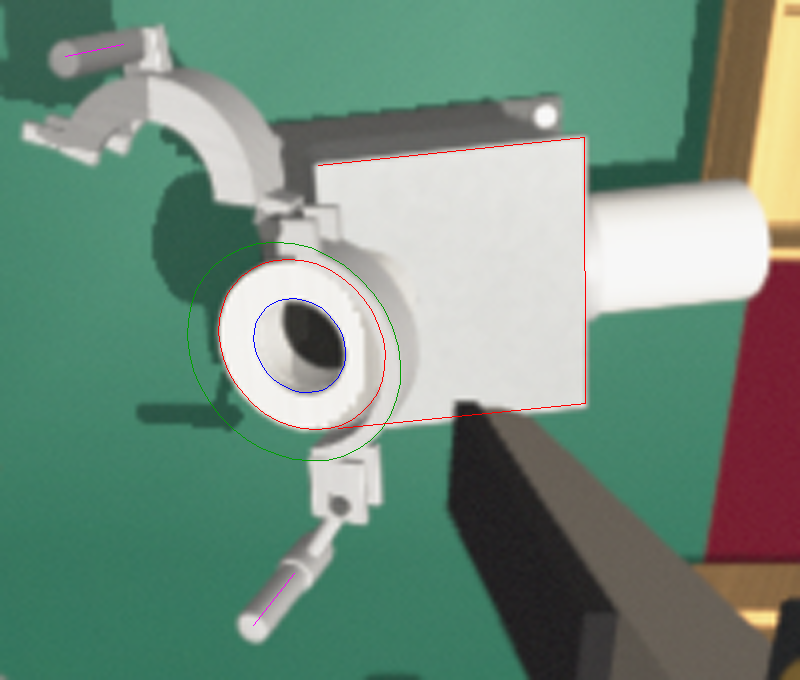

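```bash
python3 -m handwheel '[[[-0.5,-2.5,0],-0.02],[[-1,-6,1],-0.04],[[-1.5,-10,2],-0.06],[[-2,-14,3],-0.08],[[-2.6,-18,4],-0.11],[[-3.2,-22,5],-0.11],[[-3.8,-26,6],-0.11],[[-4.2,-29,7],-0.11],[[-4.2,-29.7,8],-0.11],[[-4.2,-29.7,8],-0.11]]'; python3 - <<'E'
from h import *
s=snap('wrist','w3'); print(tool()[0],tool()[1][:,0])
crop('w3',130,80,400,280,2.9)
E
```

```text
clock: 2.98
eef_pos: [0.5049, 0.3478, 0.277]
tcp_rot: [0.001, 0.998, 0.058, -0.001]
contact_force: [0.0, -0.7, -0.6]
finger_gap: 0.0922
[0.50554    0.34660134 0.27818799] [ 0.99335337  0.11508643 -0.00204666]
```

View pics/w3_c.png

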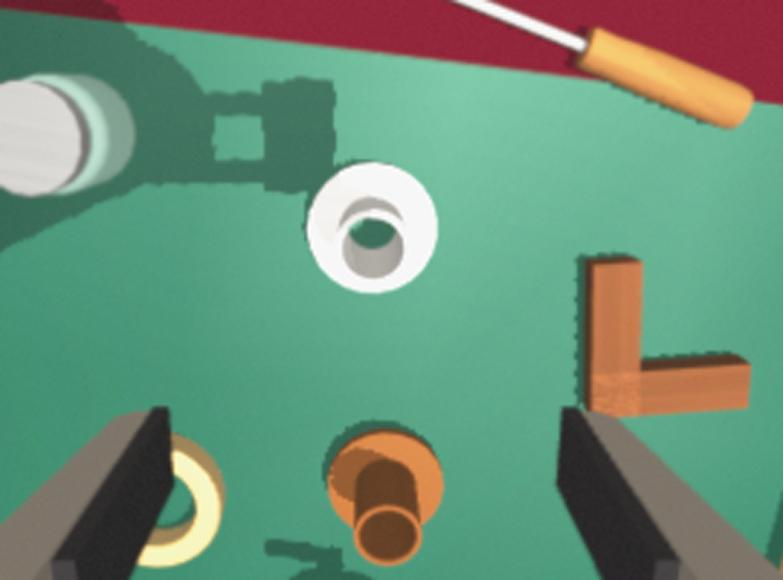

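```bash
python3 - <<'E'
from h import *
s=load('w3')
f=lambda u,v:[130+u/2.9,80+v/2.9]
a=plane(s,f(372,228.5),.018); print(a,plane(s,f(373,244),.078))
im=cv2.imread('pics/w3_c.png')
t=np.linspace(0,6.28,60)
for r,z,h in ((.038,.018,0),(.02,.078,0)):
    P=np.c_[a[0,0]+r*np.cos(t),a[0,1]+r*np.sin(t),0*t+z]
    cv2.polylines(im,[((proj(s,P)-[130,80])*2.9).astype(int)],True,(0,0,255),1)
cv2.imwrite('pics/w3_c.png',im)
print(shift([a[0,0],a[0,1],.037]))
E
```

```text
[[0.50912448 0.35005408 0.018     ]] [[0.50891632 0.35232754 0.078     ]]
[ 0.44516446 -0.35610051 24.11719708]
```

View pics/w3_c.png

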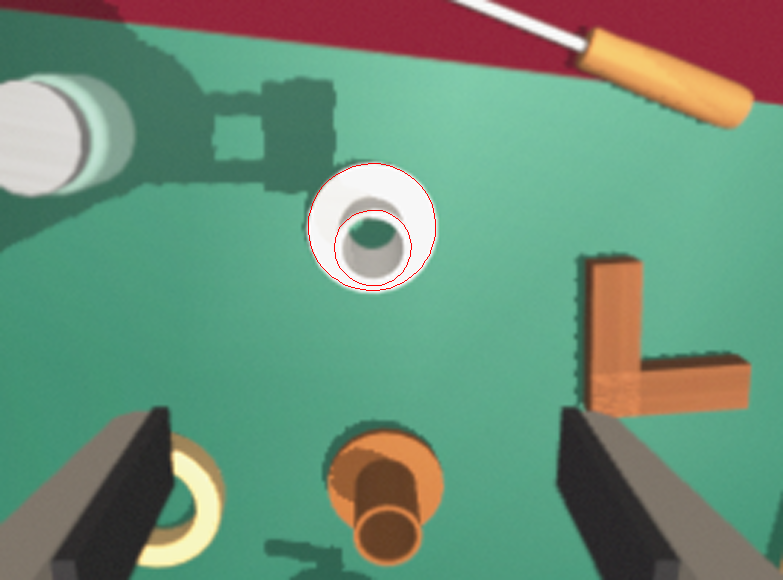

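```bash
python3 -m handwheel '[[[0.2,-0.2,2],0],[[0.45,-0.4,5],0],[[0.45,-0.4,9],0],[[0.45,-0.4,13],0],[[0.45,-0.4,16.5],0],[[0.45,-0.4,19],0],[[0.45,-0.4,21],0],[[0.45,-0.4,22.5],0],[[0.45,-0.4,23.5],0],[[0.45,-0.4,24.1],0],[[0.45,-0.4,24.1],0]]'; python3 - <<'E'
from h import *
print(shift([.5091,.3505,.037]))
s=snap('wrist','w4')
E
```

```text
clock: 3.95
eef_pos: [0.5095, 0.3491, 0.037]
tcp_rot: [0.001, 0.998, 0.057, -0.001]
contact_force: [-0.1, 0.4, 0.3]
finger_gap: 0.0919
[-0.02022154 -0.14128674 -0.00226773]
```

View pics/w4.png

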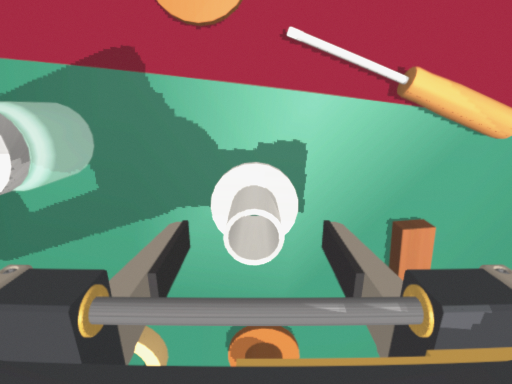

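```bash
python3 -m handwheel '[[[0,-0.15,0],0],[[0,-0.15,0],0],[[0,-0.15,0],0],[[0,-0.15,0],0],[[0,-0.15,0],0],[[0,-0.15,0],0],[[0,-0.15,0],0],[[0,-0.15,0],0]]' -1
```

```text
clock: 4.67
eef_pos: [0.5094, 0.3513, 0.0377]
tcp_rot: [0.001, 0.998, 0.057, -0.001]
contact_force: [-1.3, 0.3, 1.4]
finger_gap: 0.0405
```

```bash
cat > tilt.py <<'E'
from model import *
np.set_printoptions(precision=2,suppress=True)
o=np.load('out.npy')[:3]
H=.0187
def tcp(y,z,x=.1): return out2w(o,[x,y,z-H])[0]
E
python3 - <<'E'
from tilt import *
p=tcp(.065+.030,.08+.0464+.02); print(p, shift(p)); print(tool()[1])
for th in (0,10,20,30):
    t=np.radians(th); s=.03; b=.0464
    print(th, (tcp(.065+s*np.cos(t)+b*np.sin(t),.08+b*np.cos(t)-s*np.sin(t))-p)@tool()[1]*100)
E
```

```text
[0.69 0.09 0.13] [14.83 28.21 -8.96]
[[ 0.99  0.11 -0.  ]
 [ 0.11 -0.99 -0.  ]
 [-0.    0.   -1.  ]]
0 [ 0. -0.  2.]
10 [ 0.01 -0.77  2.59]
20 [ 0.01 -1.41  3.3 ]
30 [ 0.01 -1.93  4.12]
```

```bash
python3 -m handwheel '[[[0,0,-1],0],[[0,0,-4],0],[[0,0,-8],0],[[1,1.5,-12],0],[[2.5,4.5,-14],0],[[4,8,-14],0],[[5.8,11.5,-14],0],[[7.5,15,-14],0],[[9.5,18.5,-14],0],[[11.5,22,-14],0],[[13.5,25.5,-13],0],[[14.8,28.2,-12],0]]'; python3 - <<'E'
from tilt import *
p=tcp(.065+.030,.08+.0464+.02); print(shift(p)); print(tool()[2]['finger_gap'])
snap('wrist','w5')
E
```

```text
clock: 5.67
eef_pos: [0.6911, 0.0854, 0.1591]
tcp_rot: [0.001, 0.998, 0.057, 0.0]
contact_force: [-0.6, 0.3, -2.2]
finger_gap: 0.0387
[-0.16 -0.3   3.14]
0.03870162729974737
```

View pics/w5.png

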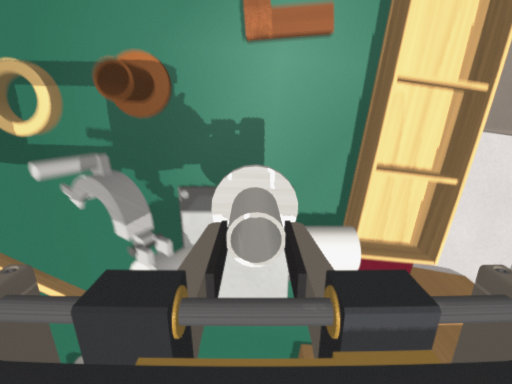

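```bash
python3 -m handwheel '[[[-0.15,-0.3,1],0],[[-0.15,-0.3,2],0],[[-0.15,-0.3,3],0],[[-0.15,-0.3,3.6],0],[[-0.15,-0.3,4.1],0],[[-0.15,-0.3,4.5],0],[[-0.15,-0.3,4.7],0],[[-0.15,-0.3,4.7],0]]'; python3 - <<'E'
from tilt import *
p=tcp(.065+.030,.08+.0464+.02); print(shift(p)); print(tool()[2]['contact_force'])
E
```

```text
clock: 6.38
eef_pos: [0.6897, 0.084, 0.1089]
tcp_rot: [0.003, 0.998, 0.056, -0.001]
contact_force: [-0.6, 0.1, -2.0]
finger_gap: 0.0392
[-0.01 -0.41 -1.88]
[-0.64  0.11 -1.97]
```

```bash
python3 -m handwheel '[[[0,0,0],0],[[0,0,0],0]]'; python3 - <<'E'
from tilt import *
p=tcp(.065+.030,.08+.0464); print(shift(p)); 
for i in range(3):
    st=sensors.get_state(); print(st['eef_pos']*1000,st['contact_force'],st['clock'])
E
```

```text
clock: 6.55
eef_pos: [0.6899, 0.0843, 0.1094]
tcp_rot: [0.003, 0.998, 0.056, -0.001]
contact_force: [0.1, -0.5, -2.8]
finger_gap: 0.0387
[-0.04 -0.4   0.17]
[689.9   84.28 109.38] [ 0.1 -0.5 -2.8] 6.55
[689.9   84.28 109.38] [ 0.1 -0.5 -2.8] 6.55
[689.9   84.28 109.38] [ 0.1 -0.5 -2.8] 6.55
```

```bash
python3 -m handwheel '[[[0,-0.2,0],0],[[0,-0.4,0],0],[[0,-0.4,0.1],0],[[0,-0.4,0.2],0],[[0,-0.4,0.3],0],[[0,-0.4,0.3],0]]'; python3 - <<'E'
from tilt import *
p=tcp(.065+.030,.08+.0464); print(shift(p)); 
st=sensors.get_state(); print(st['eef_pos']*1000,st['contact_force'],st['moment'])
E
```

```text
clock: 7.05
eef_pos: [0.6893, 0.0882, 0.1061]
tcp_rot: [0.003, 0.998, 0.056, -0.001]
contact_force: [0.2, -0.2, -2.3]
finger_gap: 0.0385
[-0.02 -0.   -0.16]
[689.27  88.17 106.06] [ 0.24 -0.16 -2.27] [-0.02 -0.12 -0.01]
```

```bash
python3 -m handwheel '[[[0,0,0.1],0],[[0,0,0.2],0],[[0,0,0.3],0],[[0,0,0.3],0]]'; python3 - <<'E'
from tilt import *
p=tcp(.065+.030,.08+.0464); print(shift(p)); 
st=sensors.get_state(); print(st['eef_pos']*1000,st['contact_force'],st['moment'])
snap('wrist','w6')
E
```

```text
clock: 7.38
eef_pos: [0.6893, 0.0886, 0.1034]
tcp_rot: [0.002, 0.998, 0.056, -0.001]
contact_force: [-2.1, 1.5, 2.8]
finger_gap: 0.0387
[-0.02  0.05 -0.43]
[689.26  88.65 103.43] [-2.14  1.51  2.82] [ 0.3   0.32 -0.11]
```

View pics/w6.png

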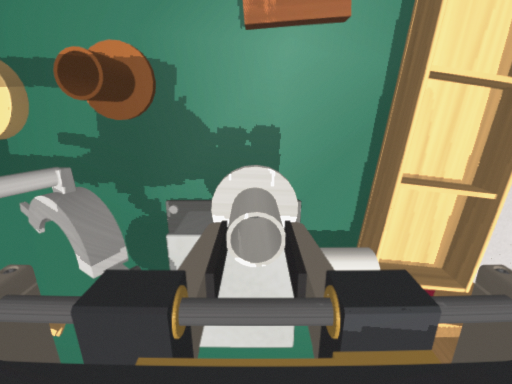

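```bash
python3 -m handwheel '[[[0,-0.2,0.1],0],[[0,-0.4,0.25],0],[[0,-0.6,0.4],0],[[0,-0.75,0.55],0],[[0,-0.9,0.7],0],[[0,-1.1,0.9],0],[[0,-1.25,1.05],0],[[0,-1.4,1.25],0],[[0,-1.4,1.25],0]]'; python3 - <<'E'
from tilt import *
st=sensors.get_state(); print(st['eef_pos']*1000,st['contact_force'],st['moment'])
snap('wrist','w7')
E
```

```text
clock: 8.18
eef_pos: [0.688, 0.1044, 0.0917]
tcp_rot: [0.001, 0.998, 0.056, -0.0]
contact_force: [-2.6, 6.1, 8.9]
finger_gap: 0.0388
[688.04 104.37  91.72] [-2.61  6.07  8.92] [0.99 0.61 0.04]
```

View pics/w7.png

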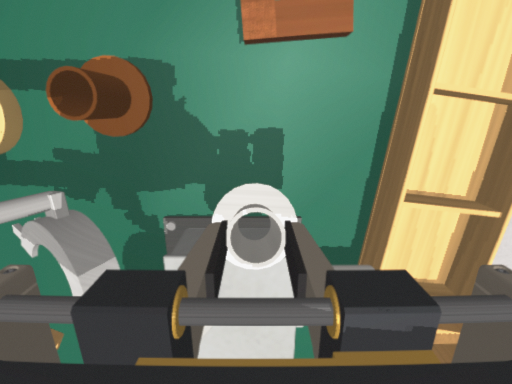

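```bash
python3 -m handwheel '[[[0,-0.12,0.18],0],[[0,-0.25,0.36],0],[[0,-0.38,0.55],0],[[0,-0.5,0.75],0],[[0,-0.55,0.9],0],[[0,-0.55,0.9],0],[[0,-0.55,0.9],0]]'; python3 - <<'E'
from tilt import *
st=sensors.get_state(); print(st['eef_pos']*1000,st['contact_force'],st['moment'])
snap('wrist','w8')
E
```

```text
clock: 8.82
eef_pos: [0.6878, 0.1116, 0.0833]
tcp_rot: [0.0, 0.998, 0.056, 0.0]
contact_force: [-4.0, 7.3, 7.4]
finger_gap: 0.0387
[687.77 111.62  83.35] [-3.99  7.34  7.45] [1.28 0.48 0.  ]
```

View pics/w8.png

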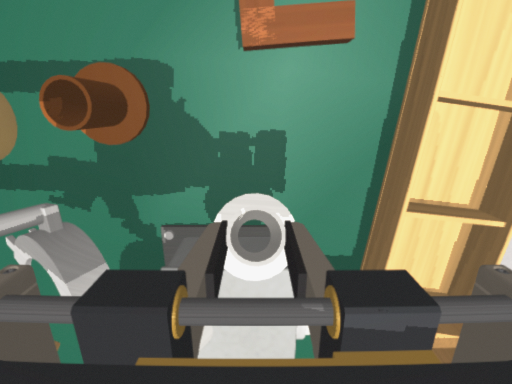

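```bash
python3 -m handwheel '[[[0,-0.3,-0.5],0],[[0,-0.6,-1.5],0],[[0,-0.6,-4],0],[[0,-0.6,-8],0],[[0,-0.6,-12],0],[[0,-0.6,-15],0],[[0,-0.6,-16],0],[[0,-0.6,-16],0],[[0,-0.6,-16],0]]'; python3 - <<'E'
from tilt import *
st=sensors.get_state(); print(st['eef_pos']*1000,st['contact_force'],st['moment'],st['q'])
snap('wrist','w9'); crop('w9',190,170,330,300,5.5)
E
```

```text
clock: 9.62
eef_pos: [0.6864, 0.1174, 0.2421]
tcp_rot: [0.001, 0.998, 0.056, -0.0]
contact_force: [-1.2, -0.2, -2.6]
finger_gap: 0.0388
[686.43 117.44 242.13] [-1.17 -0.19 -2.65] [-0.07 -0.05 -0.  ] [ 0.17  0.42  1.4  -0.    1.32  0.06]
```

View pics/w9_c.png

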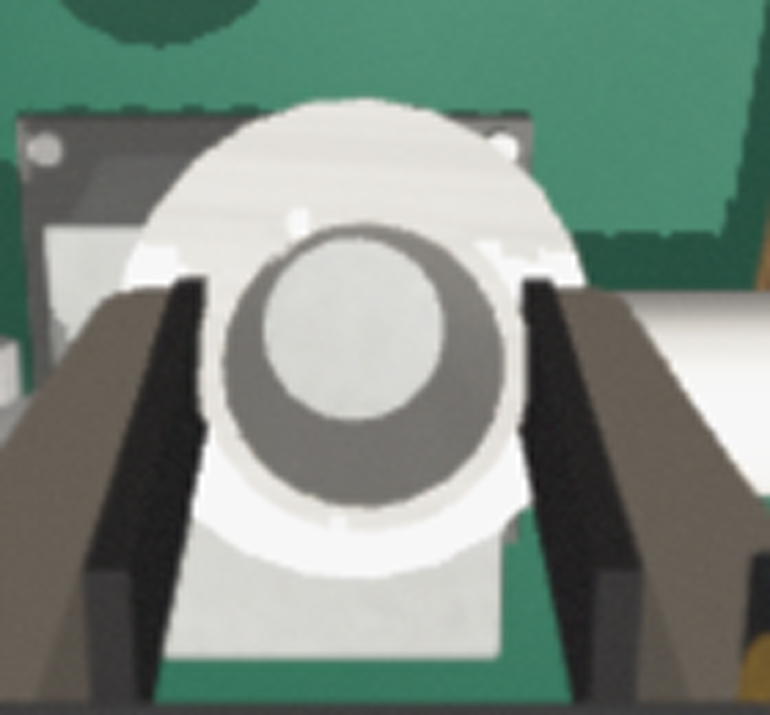

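```bash
cat > fitsp.py <<'E'
from model import *
from scipy.optimize import least_squares
np.set_printoptions(precision=2,suppress=True)
def fit(s,Rm,p,meas):
    # meas: dict with tl,tr,tb (tube top outer left/right u, bottom v), ft,fb flange top/bottom v, bc bottom-hole centre uv, tc top hole centre
    def pts(q,r,a):
        th,ep,x0,y0,z0=q; sgn=-1
        u=np.array([np.sin(ep),-np.sin(th)*np.cos(ep),-np.cos(th)*np.cos(ep)])
        e1=np.cross(u,[0,1,0]); e1/=np.linalg.norm(e1); e2=np.cross(u,e1)
        t=np.linspace(0,2*np.pi,90)
        c=np.array([x0,y0,z0])+u*(a-.056)
        P=c+(r*np.cos(t)[:,None]*e1+r*np.sin(t)[:,None]*e2)
        return proj(s,p+P@Rm.T)
    def res(q):
        T=pts(q,.02,.078); F=np.vstack([pts(q,.038,.018),pts(q,.038,.010)]); B=pts(q,.015,0); I=pts(q,.017,.078)
        m=meas; r=[T[:,0].min()-m['tl'],T[:,0].max()-m['tr'],T[:,1].max()-m['tb'],F[:,1].min()-m['ft'],F[:,1].max()-m['fb'],
          *(B.mean(0)-m['bc']),*(I.mean(0)-m['tc'])]
        return np.array(r+[q[2]*1000*.5,q[3]*1000*.2])
    r=least_squares(res,[meas.get('th0',.5),0,0,0,-.0187]); return r.x,res(r.x)
E
python3 - <<'E'
from fitsp import *
s=load('w9'); p,Rm,_=tool(); f=lambda u,v:np.array([190+u/5.5,170+v/5.5])
m=dict(tl=f(198,0)[0],tr=f(528,0)[0],tb=f(0,531)[1],ft=f(0,98)[1],fb=f(0,577)[1],bc=f(353,328),tc=f(364,366))
q,r=fit(s,Rm,p,m); print('tilt deg',np.degrees(q[0]),np.degrees(q[1]),q[2:]*1000); print(r)
E
```

```text
tilt deg 21.60337363133811 1.1693385393943905 [  0.74   5.63 -22.2 ]
[-0.36  0.2   0.31  0.06 -0.21 -0.05  0.09  0.07 -0.4   0.37  1.13]
```

```bash
python3 - <<'E'
from h import *
crop('w5',190,150,330,280,5.5)
E
```

```text
(no output)
```

View pics/w5_c.png

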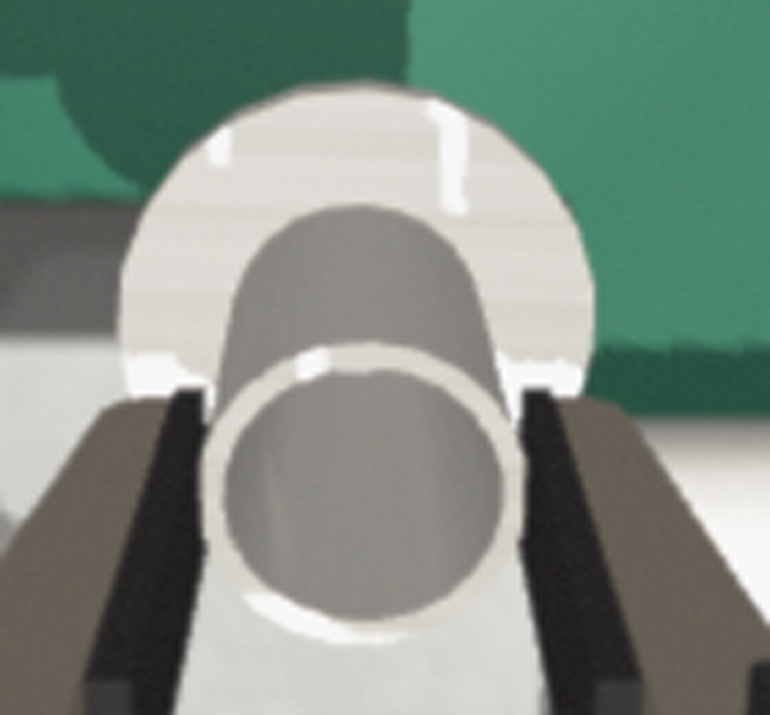

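```bash
python3 - <<'E'
from fitsp import *
w1=load('w1'); 
# cam in tool from several snapshots? use current
p,Rm,_=tool(); s9=load('w9'); Rtc=Rm.T@rot(s9['rotation']); ptc=Rm.T@(s9['xyz']-p); print(Rtc,ptc)
np.save('ctool.npy',dict(R=Rtc,p=ptc),allow_pickle=True)
s=load('w5'); Rm5=rot(s['rotation'])@Rtc.T; p5=s['xyz']-Rm5@ptc
f=lambda u,v:np.array([190+u/5.5,150+v/5.5])
from scipy.optimize import least_squares
def pts(q,r,a):
    th,x0,y0,z0=q; u=np.array([0,-np.sin(th),-np.cos(th)]); e1=np.array([1.,0,0]); e2=np.cross(u,e1); t=np.linspace(0,6.283,180)
    P=np.array([x0,y0,z0])+u*(a-.056)+r*np.cos(t)[:,None]*e1+r*np.sin(t)[:,None]*e2
    return proj(s,p5+P@Rm5.T)
def res(q):
    T=pts(q,.02,.078);F=np.vstack([pts(q,.038,.018),pts(q,.038,.01)])
    return [T[:,0].min()-f(201,0)[0],T[:,0].max()-f(525,0)[0],T[:,1].max()-f(0,644)[1],T[:,1].min()-f(0,342)[1],F[:,1].min()-f(0,82)[1],F[:,0].min()-f(118,0)[0],F[:,0].max()-f(596,0)[0]]
r=least_squares(res,[0,0,0,-.0187]); print(np.degrees(r.x[0]),r.x[1:]*1000,r.fun)
E
```

```text
[[ 1.   -0.    0.  ]
 [ 0.    0.96  0.29]
 [-0.   -0.29  0.96]] [ 0.   -0.08 -0.2 ]
0.20737608447999414 [  0.96   1.24 -19.85] [-0.9   0.19 -0.3   0.22  0.08  0.68  0.26]
```

```bash
python3 - <<'E'
from tilt import *
def w2o(P): return (np.asarray(P)-[o[0],o[1],0])@Rz(o[2])
T=w2o([.6878,.1116,.0833])*1000; print('tcp end',T)
th=np.radians(21.6); Q=T[1:]+[-5.6,22.2]; u=np.array([np.sin(th),np.cos(th)]) # y,z up axis top to +y
n=u; d=np.array([65,80])-Q; print('axial',d@u,'(expect -46) s',-(d@np.array([np.cos(th),-np.sin(th)])))
print(w2o(tool()[0])*1000)
E
```

```text
tcp end [101.37 118.43  83.3 ]
axial -41.31802081615253 (expect -46) s 35.0873749227038
[ 99.93 124.38 240.81]
```

```bash
python3 -m handwheel '[[[0,0,3],0],[[0,0,7],0],[[0,0.2,11],0],[[0,0.4,13.5],0],[[0,0.6,14.8],0],[[0,0.6,15.5],0],[[0,0.5,15.9],0],[[0,0.4,16.2],0],[[0,0.25,16.5],0],[[0,0.1,16.8],0],[[0,0.1,16.8],0]]'; python3 - <<'E'
from tilt import *
def w2o(P): return (np.asarray(P)-[o[0],o[1],0])@Rz(o[2])
st=sensors.get_state(); print(w2o(st['eef_pos'])*1000,st['contact_force'],st['moment'])
snap('wrist','w10');crop('w10',190,170,330,300,5.5)
E
```

```text
clock: 10.58
eef_pos: [0.6845, 0.1186, 0.0724]
tcp_rot: [-0.001, 0.998, 0.056, -0.002]
contact_force: [-3.1, 9.0, 5.9]
finger_gap: 0.0387
[ 98.9  125.76  72.42] [-3.1   9.05  5.93] [ 1.53  0.59 -0.01]
```

View pics/w10_c.png

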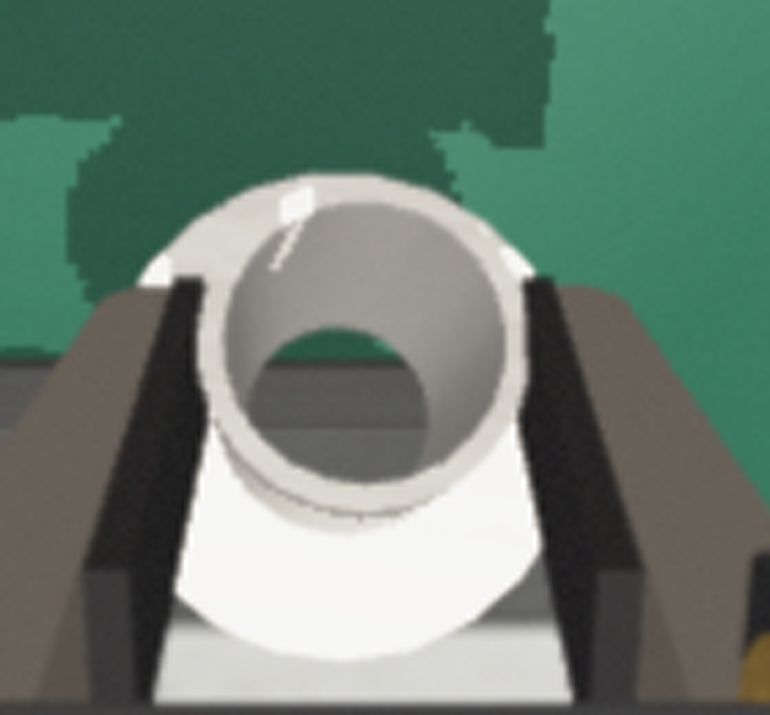

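```bash
cat > fit2.py <<'E'
from model import *
from scipy.optimize import least_squares
np.set_printoptions(precision=2,suppress=True)
C=np.load('ctool.npy',allow_pickle=True).item()
def toolof(s): Rm=rot(s['rotation'])@C['R'].T; return s['xyz']-Rm@C['p'],Rm
def spfit(s,f,tl=None,tr=None,tt=None,tb=None,ft=None,fb=None,fl=None,fr=None,hole=None,top=None,th0=.5,wy=0.):
    p,Rm=toolof(s); g=lambda v,i:f(v,v)[i]
    def pts(q,r,a):
        th,ep,x0,y0,z0=q; u=np.array([np.sin(ep),-np.sin(th)*np.cos(ep),-np.cos(th)*np.cos(ep)])
        e1=np.cross(u,[0,1.,0]); e1/=np.linalg.norm(e1); e2=np.cross(u,e1); t=np.linspace(0,6.283,180)
        P=np.array([x0,y0,z0])+u*(a-.056)+r*np.cos(t)[:,None]*e1+r*np.sin(t)[:,None]*e2
        return proj(s,p+P@Rm.T)
    def res(q):
        T=pts(q,.02,.078);F=np.vstack([pts(q,.038,.018),pts(q,.038,.01)]);o=[]
        if tl: o+=[T[:,0].min()-g(tl,0)]
        if tr: o+=[T[:,0].max()-g(tr,0)]
        if tt: o+=[T[:,1].min()-g(tt,1)]
        if tb: o+=[T[:,1].max()-g(tb,1)]
        if ft: o+=[F[:,1].min()-g(ft,1)]
        if fb: o+=[F[:,1].max()-g(fb,1)]
        if fl: o+=[F[:,0].min()-g(fl,0)]
        if fr: o+=[F[:,0].max()-g(fr,0)]
        if hole: o+=list(pts(q,.017,0).mean(0)-f(*hole))
        if top: o+=list(pts(q,.017,.078).mean(0)-f(*top))
        return np.array(o+[q[1]*5, wy*q[3]*1000])
    r=least_squares(res,[th0,0,0,0,-.0187]); q=r.x
    print('tilt %.1f side %.1f  x0,y0,z0 mm'%(np.degrees(q[0]),np.degrees(q[1])),q[2:]*1000,'res',r.fun); return q
E
python3 - <<'E'
from fit2 import *
f=lambda u,v:np.array([190+u/5.5,170+v/5.5])
spfit(load('w9'),f,tl=198,tr=528,tb=531,ft=98,fb=577,hole=(353,328),top=(364,366))
spfit(load('w10'),f,tl=197,tr=527,tt=172,tb=518,fb=660,hole=(338,412),top=(364,342),th0=.7)
E
```

```text
tilt 21.5 side 1.1  x0,y0,z0 mm [  0.81   6.03 -21.47] res [-0.15  0.15  0.29  0.23 -0.33  0.    0.1   0.   -0.29  0.1   0.  ]
tilt 34.1 side 3.0  x0,y0,z0 mm [  0.07   5.63 -26.86] res [-0.84  0.93  0.68 -0.51 -0.47 -0.03  0.36 -0.06 -0.02  0.26  0.  ]
```

```bash
python3 -m handwheel '[[[0,-0.5,-0.5],0],[[0,-1.2,-1.5],0],[[0,-1.2,-4],0],[[0,-1.2,-8],0],[[0,-1.2,-12],0],[[0,-1.2,-16],0],[[0,-1.2,-19],0],[[0,-1.2,-20],0],[[0,-1.2,-20],0],[[0,-1.2,-20],0]]'; python3 - <<'E'
from h import *
snap('wrist','w11');crop('w11',190,170,330,300,5.5); print(tool()[0])
E
```

```text
clock: 11.47
eef_pos: [0.6835, 0.1301, 0.2714]
tcp_rot: [-0.001, 0.998, 0.056, -0.002]
contact_force: [-1.2, 0.3, -3.3]
finger_gap: 0.0389
[0.68287492 0.12996513 0.27010416]
```

View pics/w11_c.png

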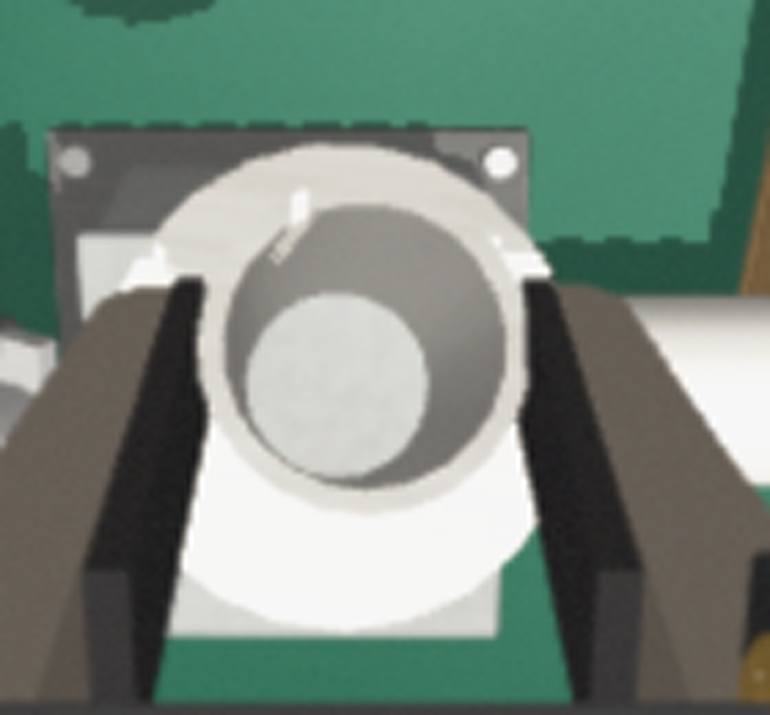

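```bash
python3 - <<'E'
from fit2 import *
f=lambda u,v:np.array([190+u/5.5,170+v/5.5])
spfit(load('w11'),f,tl=197,tr=528,tb=513,ft=143,fb=630,hole=(337,385),top=(364,345))
E
python3 -m handwheel '[[[0,0,0],0],[[0,0,0],0],[[0,0,0],0],[[0,0,0],0],[[0,0,0],0],[[0,0,0],0]]'
python3 - <<'E'
from h import *
snap('wrist','w12');crop('w12',190,170,330,300,5.5); print(tool()[0])
a=load('w11')['image'].astype(int);b=load('w12')['image'].astype(int)
print(abs(a-b)[170:300,220:290].mean())
E
```

```text
tilt 30.5 side 3.1  x0,y0,z0 mm [  0.06   6.11 -23.28] res [-0.22  0.23  0.25  0.26 -0.38  0.    0.13 -0.01 -0.24  0.27  0.  ]
clock: 12.02
eef_pos: [0.6829, 0.13, 0.2699]
tcp_rot: [-0.001, 0.998, 0.056, -0.004]
contact_force: [-0.8, -0.0, -2.1]
finger_gap: 0.0387
[0.68288828 0.12996486 0.27000915]
1.8356043956043957
```

View pics/w12_c.png

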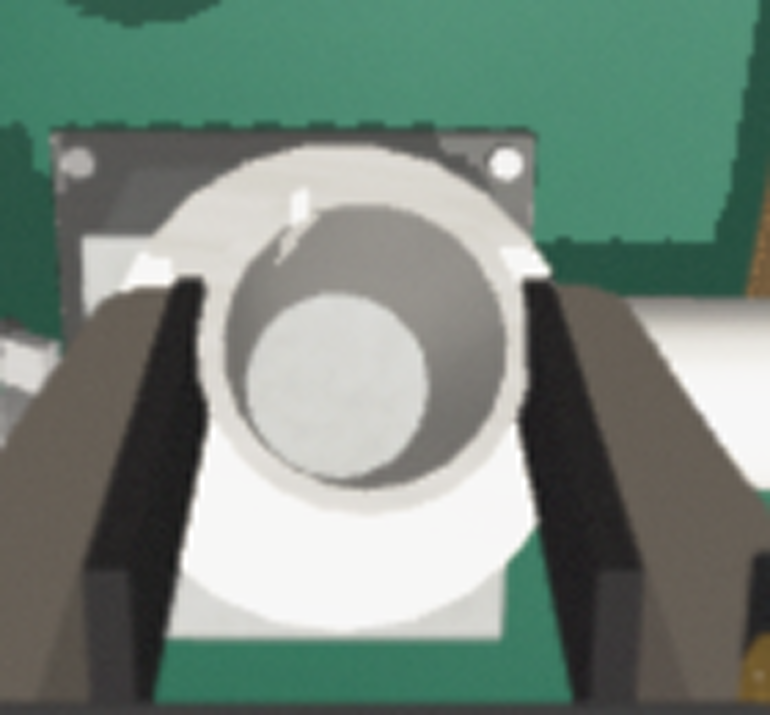

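```bash
cat > ins.py <<'E'
from fit2 import *
def plan(q,o,h,verbose=True):
    th,ep,x0,y0,z0=q; u=np.array([np.sin(ep),-np.sin(th)*np.cos(ep),-np.cos(th)*np.cos(ep)])
    S=np.array([x0,y0,z0])+u*(.010-.056)
    base=np.array([[1,0,0],[0,-1,0],[0,0,-1.]])
    ub=base@u; want=o[2]+np.pi
    psi=(want-np.arctan2(ub[1],ub[0]))
    Rm=Rz(psi)@base
    tgt=port2w(o,[0,0,h])[0]
    return tgt-Rm@S,psi,Rm
def cmd(q,o,h):
    t,psi,Rt=plan(q,o,h); p,Rm,_=tool(); cur=np.arctan2(Rm[1,0],Rm[0,0])
    turn=-(np.arctan2(np.sin(psi-cur),np.cos(psi-cur)))
    print('h',h,'tcp',t,'psi',np.degrees(psi),'shift cm',Rm.T@(t-p)*100,'turn',turn)
E
python3 - <<'E'
from ins import *
f=lambda u,v:np.array([190+u/5.5,170+v/5.5])
q=spfit(load('w12'),f,tl=197,tr=528,tb=513,ft=143,fb=630,hole=(337,385),top=(364,345))
np.save('q.npy',q)
o=np.load('out.npy')[:3]
for h in (.08,.04,.0): cmd(q,o,h)
E
```

```text
tilt 30.5 side 3.1  x0,y0,z0 mm [  0.06   6.11 -23.28] res [-0.22  0.23  0.25  0.26 -0.38  0.    0.13 -0.01 -0.24  0.27  0.  ]
h 0.08 tcp [ 0.53 -0.03  0.22] psi 102.68983364829785 shift cm [-16.76  13.82   5.04] turn -1.6797071115487248
h 0.04 tcp [ 0.55 -0.02  0.19] psi 102.68983364829785 shift cm [-14.73  13.83   8.49] turn -1.6797071115487248
h 0.0 tcp [ 0.57 -0.02  0.15] psi 102.68983364829785 shift cm [-12.71  13.83  11.94] turn -1.6797071115487248
```

```bash
python3 -m handwheel '[[[-1,0.7,0],-0.08],[[-2.5,2,0],-0.18],[[-4,3.3,0],-0.29],[[-5.5,4.6,0],-0.4],[[-7,5.9,0],-0.51],[[-8.5,7.2,0],-0.62],[[-10,8.4,0],-0.73],[[-11.5,9.6,0],-0.84],[[-13,10.8,0],-0.95],[[-14.5,12,0],-1.06],[[-16,13,0],-1.17],[[-16.8,13.8,0],-1.28]]';python3 -m handwheel '[[[0,0,0],-0.1],[[0,0,0],-0.2],[[0,0,0],-0.3],[[0,0,0],-0.38],[[0,0,0],-0.38],[[0,0,0],-0.38]]'; python3 - <<'E'
from ins import *
s=snap('wrist','w13'); q=np.load('q.npy'); o=np.load('out.npy')
for h in (.08,.04): cmd(q,o,h)
p,Rm=toolof(s); print(p-tool()[0])
im=cv2.imread('pics/w13.png'); 
def dr(P,c):
    global im
    cv2.polylines(im,[(proj(s,P)*1.5).astype(int)],False,c,1)
im=cv2.resize(im,None,fx=1.5,fy=1.5,interpolation=cv2.INTER_CUBIC)
cv2.imwrite('pics/w13_r.png',im)
o3=o[:3]
dr(port2w(o3,ring(.038,0)),(0,0,255)); dr(port2w(o3,ring(.021,0)),(255,0,0))
dr(out2w(o3,[[.02,.065,.08],[.14,.065,.08],[.14,-.065,.08],[.02,-.065,.08]]),(0,0,255))
dr(port2w(o3,[jawpin(o[3],.054),jawpin(o[3],.014)]),(255,0,255)); dr(port2w(o3,[latchpin(o[4],.055),latchpin(o[4],.014)]),(255,0,255))
cv2.imwrite('pics/w13_o.png',im)
E
```

```text
clock: 13.07
eef_pos: [0.53, -0.0269, 0.2713]
tcp_rot: [-0.003, 0.766, 0.643, -0.003]
contact_force: [0.1, -0.9, -2.3]
finger_gap: 0.039
clock: 13.57
eef_pos: [0.53, -0.0269, 0.2715]
tcp_rot: [-0.003, 0.631, 0.776, -0.002]
contact_force: [-0.5, -0.0, -2.4]
finger_gap: 0.039
h 0.08 tcp [ 0.53 -0.03  0.22] psi 102.68983364829785 shift cm [0.03 0.2  5.09] turn -0.017519295901182286
h 0.04 tcp [ 0.55 -0.02  0.19] psi 102.68983364829785 shift cm [-0.15  2.21  8.54] turn -0.017519295901182286
[ 0. -0. -0.]
```

View pics/w13_o.png

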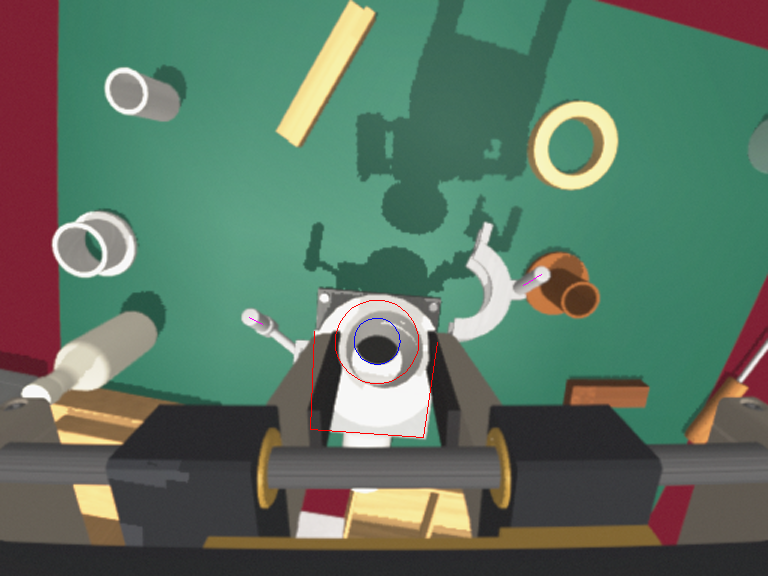

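```bash
python3 - <<'E'
from ins import *
im=cv2.imread('pics/w13_o.png')[200:440,200:590]; cv2.imwrite('pics/w13_z.png',cv2.resize(im,None,fx=2,fy=2,interpolation=cv2.INTER_CUBIC))
E
```

```text
(no output)
```

View pics/w13_z.png

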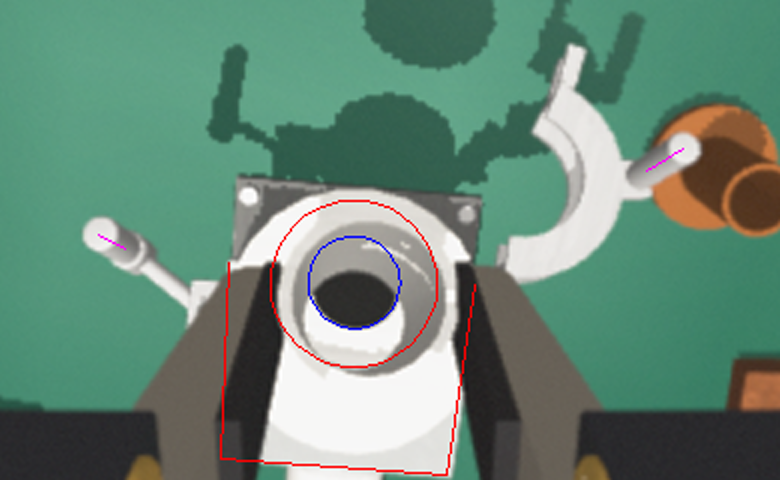

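```bash
python3 -m handwheel '[[[0,0.1,1.5],-0.015],[[0,0.2,3.5],-0.015],[[0,0.2,5],-0.015],[[-0.05,0.8,6.1],-0.015],[[-0.1,1.4,7.1],-0.015],[[-0.13,1.9,8],-0.015],[[-0.15,2.2,8.5],-0.015],[[-0.15,2.2,8.5],-0.015],[[-0.15,2.2,8.5],-0.015]]'; python3 - <<'E'
from ins import *
s=snap('wrist','w14'); q=np.load('q.npy'); o=np.load('out.npy')
for h in (.04,.02,.012,0): cmd(q,o,h)
crop('w14',180,140,350,290,4.5)
E
```

```text
clock: 14.37
eef_pos: [0.5516, -0.0238, 0.1863]
tcp_rot: [-0.003, 0.626, 0.78, -0.002]
contact_force: [-0.5, -0.8, -2.2]
finger_gap: 0.0389
h 0.04 tcp [ 0.55 -0.02  0.19] psi 102.68983364829785 shift cm [ 0.   -0.02  0.08] turn -0.0026260387571939155
h 0.02 tcp [ 0.56 -0.02  0.17] psi 102.68983364829785 shift cm [-0.11  0.99  1.8 ] turn -0.0026260387571939155
h 0.012 tcp [ 0.57 -0.02  0.16] psi 102.68983364829785 shift cm [-0.15  1.39  2.49] turn -0.0026260387571939155
h 0 tcp [ 0.57 -0.02  0.15] psi 102.68983364829785 shift cm [-0.21  1.99  3.53] turn -0.0026260387571939155
```

View pics/w14_c.png

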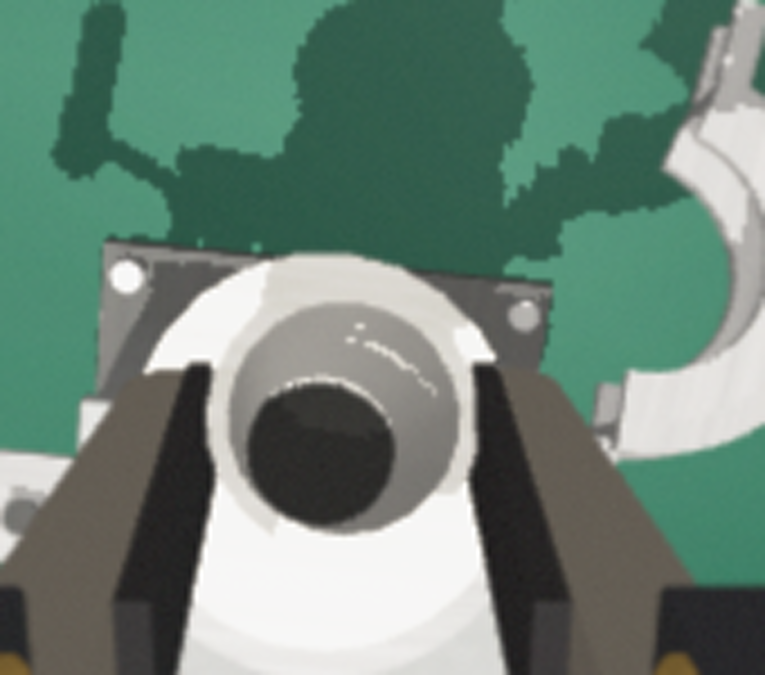

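```bash
python3 -m handwheel '[[[-0.03,0.25,0.5],0],[[-0.07,0.6,1.1],0],[[-0.1,0.9,1.65],0],[[-0.13,1.2,2.15],0],[[-0.15,1.4,2.5],0],[[-0.15,1.4,2.5],0],[[-0.15,1.4,2.5],0]]'; python3 - <<'E'
from ins import *
s=snap('wrist','w15'); q=np.load('q.npy'); o=np.load('out.npy')
for h in (.012,.006,0): cmd(q,o,h)
crop('w15',180,140,350,290,4.5); print(tool()[2]['contact_force'],tool()[2]['moment'])
E
```

```text
clock: 15.0
eef_pos: [0.5653, -0.0223, 0.1612]
tcp_rot: [-0.003, 0.626, 0.78, -0.002]
contact_force: [0.0, -1.1, -1.3]
finger_gap: 0.0392
h 0.012 tcp [ 0.57 -0.02  0.16] psi 102.68983364829785 shift cm [-0.   -0.01 -0.01] turn -0.0025662618055208863
h 0.006 tcp [ 0.57 -0.02  0.16] psi 102.68983364829785 shift cm [-0.04  0.3   0.5 ] turn -0.0025662618055208863
h 0 tcp [ 0.57 -0.02  0.15] psi 102.68983364829785 shift cm [-0.07  0.6   1.02] turn -0.0025662618055208863
[ 0.47  1.02 -3.47] [ 0.05 -0.1  -0.04]
```

View pics/w15_c.png

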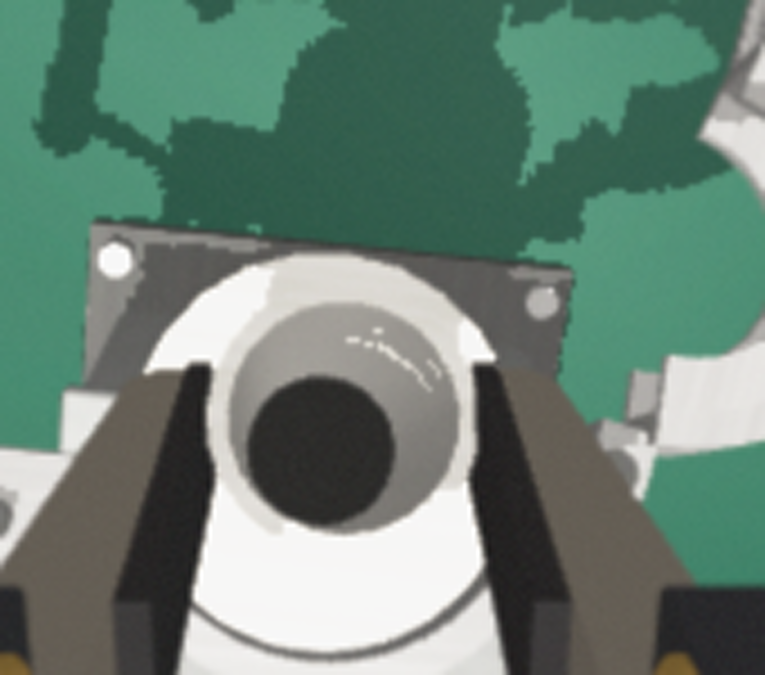

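```bash
python3 -m handwheel '[[[-0.01,0.1,0.17],0],[[-0.02,0.2,0.33],0],[[-0.03,0.3,0.5],0],[[-0.04,0.35,0.6],0],[[-0.04,0.4,0.7],0],[[-0.05,0.45,0.8],0],[[-0.05,0.45,0.8],0]]'; python3 - <<'E'
from ins import *
s=snap('wrist','w16'); q=np.load('q.npy'); o=np.load('out.npy')
for h in (0,): cmd(q,o,h)
crop('w16',180,140,350,290,4.5); print(tool()[2]['contact_force'],tool()[2]['moment'])
E
```

```text
clock: 15.63
eef_pos: [0.5698, -0.0219, 0.1535]
tcp_rot: [-0.003, 0.626, 0.78, -0.002]
contact_force: [-0.8, -1.0, -1.1]
finger_gap: 0.039
h 0 tcp [ 0.57 -0.02  0.15] psi 102.68983364829785 shift cm [-0.02  0.15  0.22] turn -0.002566819164702583
[-0.03 -0.89 -0.75] [ 0.07 -0.05  0.03]
```

View pics/w16_c.png

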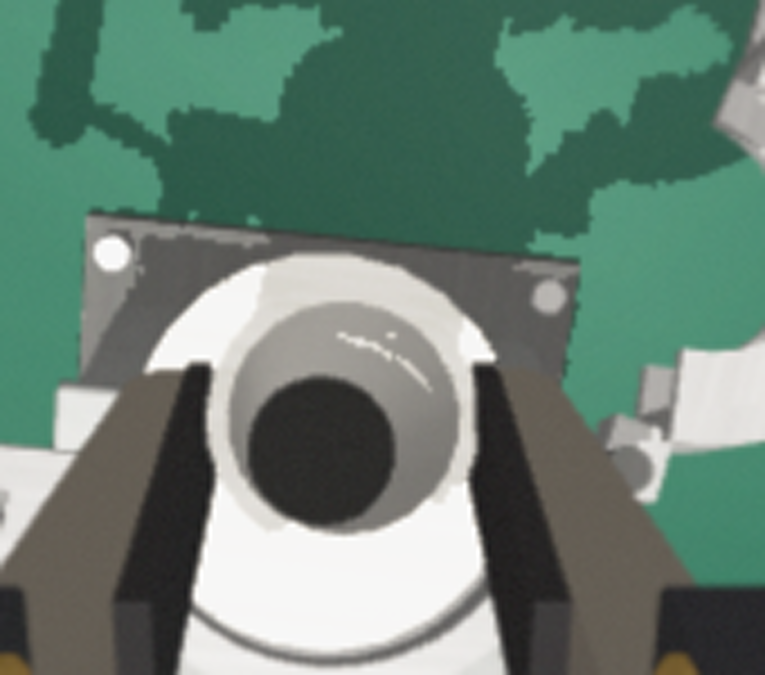

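```bash
python3 -m handwheel '[[[0,0.06,0.1],0],[[-0.01,0.12,0.2],0],[[-0.02,0.18,0.3],0],[[-0.03,0.24,0.4],0],[[-0.03,0.24,0.4],0],[[-0.03,0.24,0.4],0]]'; python3 - <<'E'
from ins import *
s=snap('wrist','w17'); q=np.load('q.npy'); o=np.load('out.npy')
for h in (0,): cmd(q,o,h)
crop('w17',180,140,350,290,4.5); print(tool()[2]['contact_force'],tool()[2]['moment'])
E
```

```text
clock: 16.18
eef_pos: [0.5704, -0.0221, 0.153]
tcp_rot: [-0.004, 0.626, 0.78, -0.003]
contact_force: [-19.1, -1.9, 35.8]
finger_gap: 0.0393
h 0 tcp [ 0.57 -0.02  0.15] psi 102.68983364829785 shift cm [0.02 0.11 0.16] turn -0.0027277818818649546
[-18.99  -2.75  34.21] [-0.33  3.65 -0.11]
```

View pics/w17_c.png

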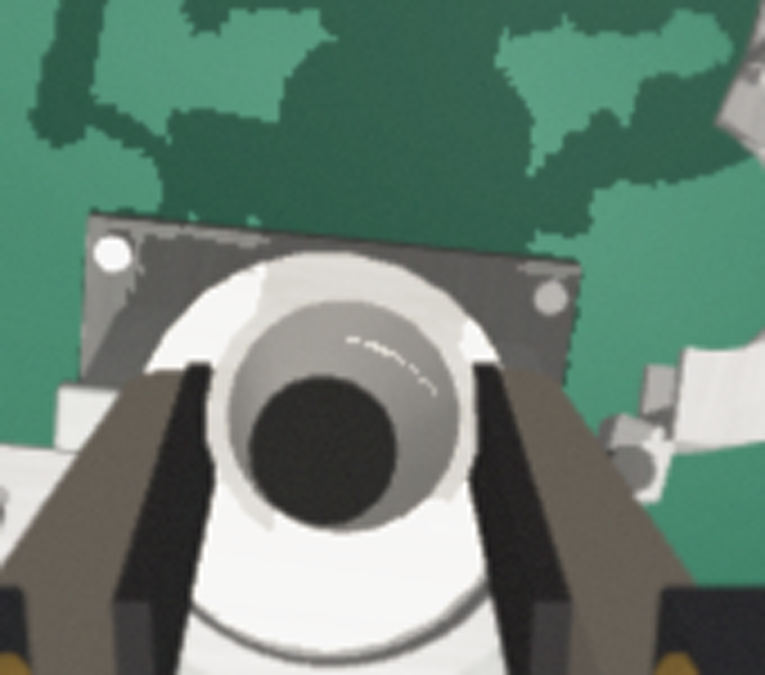

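```bash
python3 -m handwheel '[[[0,-0.02,-0.04],0],[[0,-0.06,-0.12],0],[[0,-0.06,-0.12],0]]'; python3 -m handwheel '[[[0,0,0],0],[[0,0,0],0],[[0,0,0],0],[[0,0,0],0],[[0,0,0],0]]' 0.2;  python3 - <<'E'
from ins import *
s=snap('wrist','w18')
crop('w18',180,140,350,290,4.5); print(tool()[2]['contact_force'],tool()[2]['moment'])
E
```

```text
clock: 16.48
eef_pos: [0.5701, -0.0222, 0.1544]
tcp_rot: [-0.003, 0.626, 0.78, -0.003]
contact_force: [1.2, 0.0, -3.2]
finger_gap: 0.0387
clock: 16.9
eef_pos: [0.5701, -0.0222, 0.1542]
tcp_rot: [-0.003, 0.626, 0.78, -0.003]
contact_force: [0.2, -0.1, 0.1]
finger_gap: 0.0551
[ 0.47 -0.35 -0.17] [ 0.07 -0.13  0.01]
```

View pics/w18_c.png

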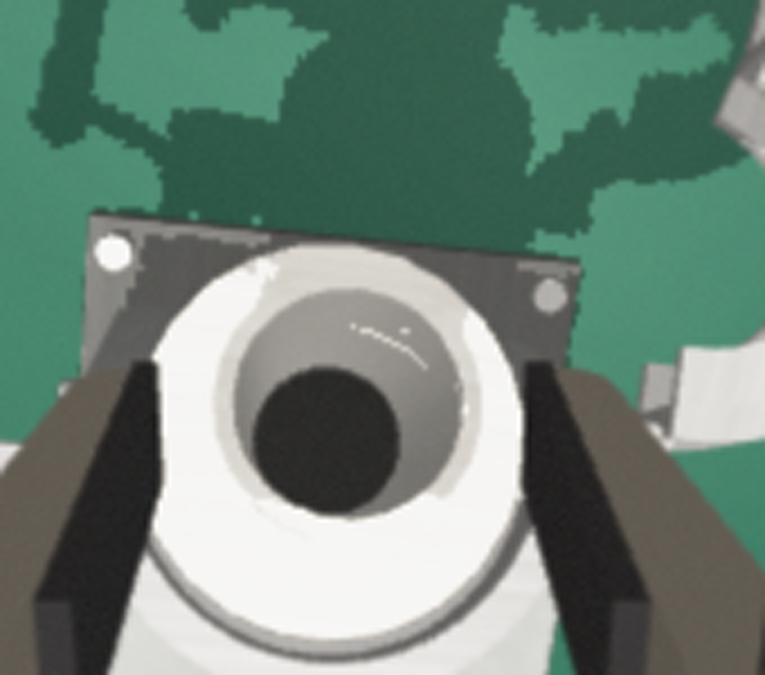

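```bash
python3 -m handwheel '[[[0,0,-1],0],[[0,0,-3.5],0],[[0,0,-7],0],[[0,0,-10.5],0],[[0,0,-13],0],[[0,0,-14],0],[[0,0,-14],0],[[0,0,-14],0]]';  python3 - <<'E'
from ins import *
s=snap('wrist','w19'); o=np.load('out.npy'); o3=o[:3]
x0,y0,f=170,150,4.5
im=cv2.imread('pics/w19.png')[y0:y0+130,x0:x0+170]; im=cv2.resize(im,None,fx=f,fy=f,interpolation=cv2.INTER_CUBIC)
cv2.imwrite('pics/w19_c.png',im)
def dr(P,c): cv2.polylines(im,[((proj(s,P)-[x0,y0])*f).astype(int)],False,c,1)
dr(port2w(o3,ring(.038,.008)),(0,0,255)); dr(port2w(o3,ring(.020,.068)),(255,0,0)); dr(port2w(o3,ring(.048,.01)),(0,160,0))
cv2.imwrite('pics/w19_o.png',im)
E
```

```text
clock: 17.62
eef_pos: [0.5711, -0.0221, 0.2938]
tcp_rot: [-0.003, 0.626, 0.78, -0.003]
contact_force: [-0.1, -0.2, -0.6]
finger_gap: 0.0553
```

View pics/w19_o.png

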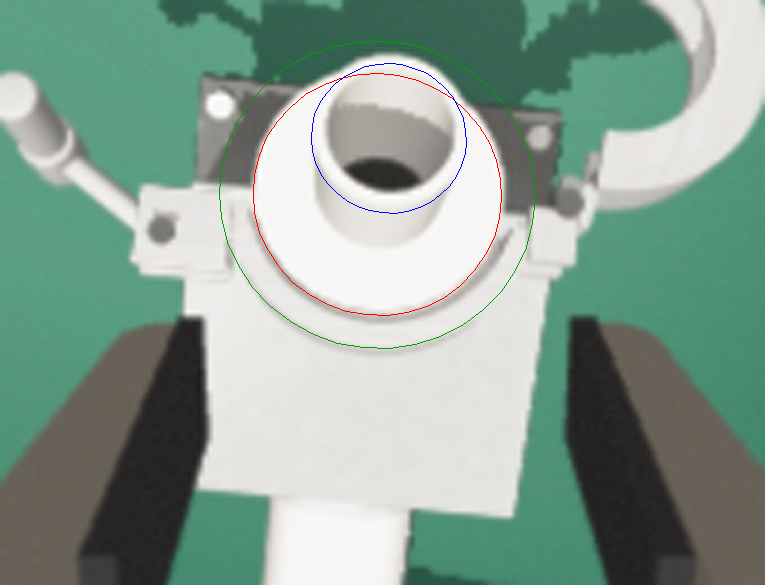

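View pics/w19_c.png

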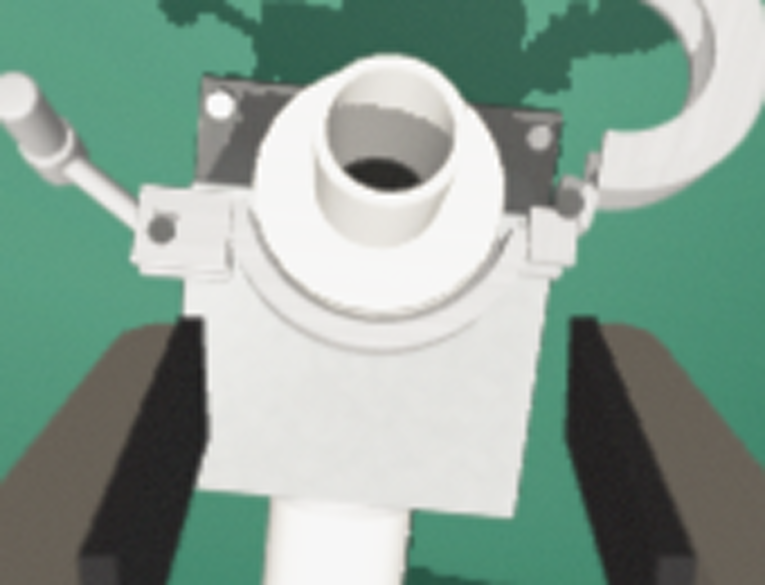

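```bash
python3 - <<'E'
from ins import *
s=snap('scene','sc2'); crop('sc2',190,170,310,290,6)
import cv2
im=cv2.imread('pics/w19.png')[150:230,215:295]; cv2.imwrite('pics/w19_z.png',cv2.resize(im,None,fx=9,fy=9,interpolation=cv2.INTER_CUBIC)[:600])
E
```

```text
(no output)
```

View pics/sc2_c.png

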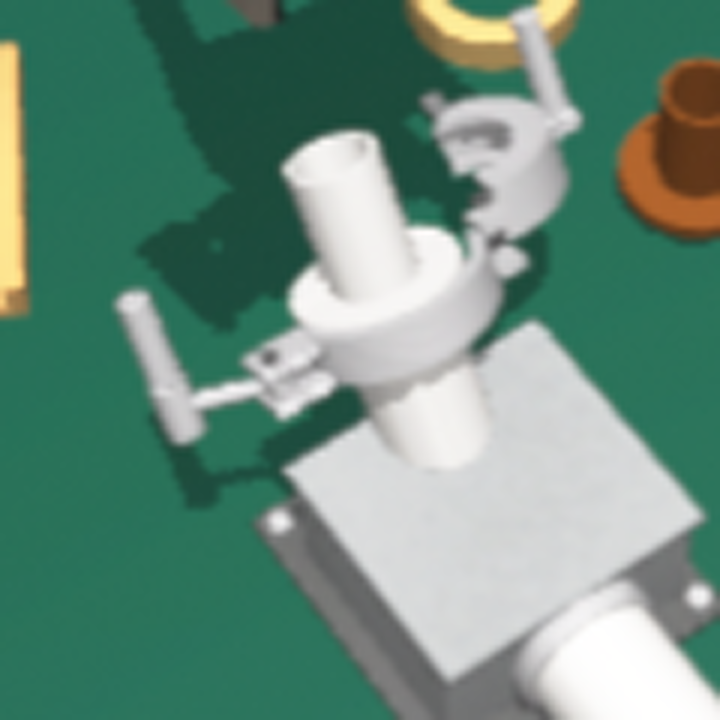

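View pics/w19_z.png

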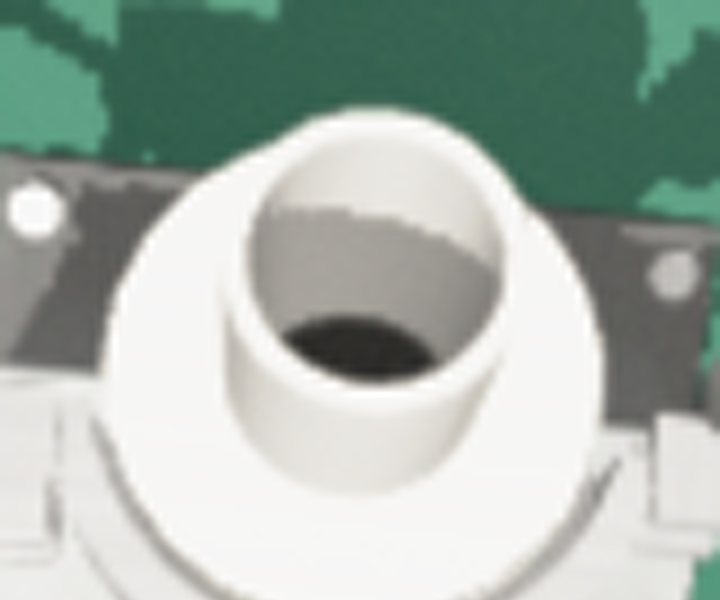

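```bash
python3 - <<'E'
from ins import *
s=load('sc2'); o=np.load('out.npy'); o3=o[:3]
x0,y0,f=225,185,10
im=cv2.imread('pics/sc2.png')[y0:y0+58,x0:x0+60]; im=cv2.resize(im,None,fx=f,fy=f,interpolation=cv2.INTER_CUBIC)
a=im.copy()
def dr(P,c): cv2.polylines(im,[((proj(s,P)-[x0,y0])*f+f/2-.5).astype(int)],False,c,1)
dr(port2w(o3,ring(.038,.008)),(0,0,255)); dr(port2w(o3,ring(.020,.068)),(255,0,0)); dr(port2w(o3,ring(.048,.01)),(0,160,0)); dr(port2w(o3,ring(.048,-.014)),(0,160,0))
dr(out2w(o3,[[.02,-.065,.08],[.02,.065,.08],[.14,.065,.08],[.14,-.065,.08],[.02,-.065,.08]]),(0,0,255))
cv2.imwrite('pics/sc2_o.png',im)
E
```

```text
(no output)
```

View pics/sc2_o.png

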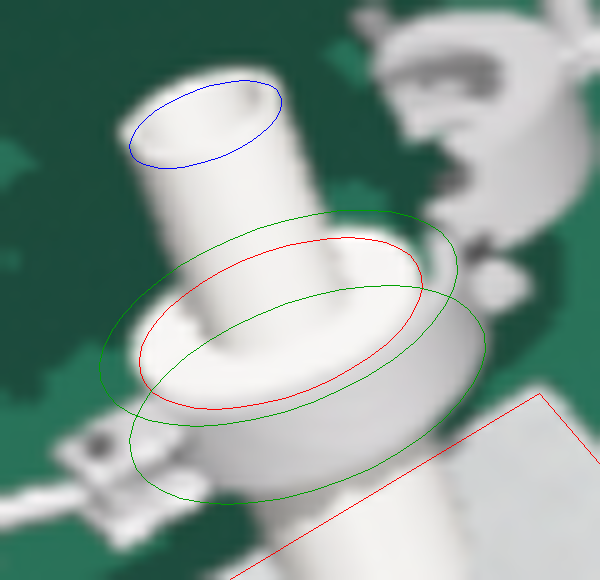

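```bash
python3 - <<'E'
from ins import *
s=load('w18'); o=np.load('out.npy')[:3]; f=lambda u,v:np.array([180+u/4.5,140+v/4.5])
q=spfit(s,f,tl=213,tr=482,fb=640,ft=243,hole=(326,440),top=(347.5,403))
p,Rm=toolof(s); th,ep,x0,y0,z0=q
u=np.array([np.sin(ep),-np.sin(th)*np.cos(ep),-np.cos(th)*np.cos(ep)])
W=Rz(o[2])@PR  # port axes in world
print('axis in port',W.T@Rm@u, 'seat in port mm',W.T@(p+Rm@(np.array([x0,y0,z0])+u*(.010-.056))-port2w(o,[0,0,0])[0])*1000)
inv=lambda P:(proj(s,P)-[180,140])*4.5
R38=inv(port2w(o,ring(.038,.008,200)));H=inv(port2w(o,ring(.017,-.01,200)));T=inv(port2w(o,ring(.017,.068,200)));TO=inv(port2w(o,ring(.02,.068,200)))
print('flush: flange',R38.min(0),R38.max(0),'hole',H.mean(0),'top',T.mean(0),'tube lr',TO[:,0].min(),TO[:,0].max())
E
```

```text
tilt 30.5 side 2.9  x0,y0,z0 mm [  0.95   4.45 -22.33] res [-0.44  0.27  0.18 -0.45 -0.    0.26  0.17  0.04  0.26  0.  ]
axis in port [-0.  0.  1.] seat in port mm [-1.62 -0.19  1.44]
flush: flange [133.63 253.26] [522.03 646.39] hole [325.43 449.77] top [347.16 417.12] tube lr 211.3729211379217 482.05874150071617
```

```bash
cat > pin.py <<'E'
from ins import *
o=np.load('out.npy'); o3=o[:3]
def tcpfor(P,offx=-.003):  # P: port coords of grip; tool vertical
    w=port2w(o3,P)[0]; return w+Rz(o3[2])@np.array([offx,0,0])-np.array([0,0,.0187])
def sh(t):
    p,Rm,_=tool(); return Rm.T@(t-p)*100
def turn(): 
    _,Rm,_=tool(); cur=np.arctan2(Rm[1,0],Rm[0,0]); return -(o3[2]+np.pi/2-cur)
E
python3 - <<'E'
from pin import *
print('turn',turn())
t=tcpfor(jawpin(o[3],.042)); print('jaw pin tcp',t*1000,'pin',port2w(o3,jawpin(o[3],.042))*1000,sh(t))
for j in np.linspace(o[3],0,9): print(round(j,2),tcpfor(jawpin(j,.042))*1000)
E
```

```text
turn 0.10483252939657306
jaw pin tcp [510.45 103.03 122.76] pin [[513.43 103.37 141.46]] [13.47 -2.93 17.02]
1.83 [510.45 103.03 122.76]
1.6 [499.08  86.1  115.13]
1.38 [491.44  66.52 109.46]
1.15 [487.92  45.3  106.05]
0.92 [488.72  23.57 105.08]
0.69 [493.78   2.45 106.6 ]
0.46 [502.84 -16.96 110.53]
0.23 [515.44 -33.62 116.66]
0.0 [530.9  -46.69 124.67]
```

```bash
python3 -m handwheel '[[[1.5,-0.4,0],0.03],[[4,-0.9,0.5],0.07],[[7,-1.5,2],0.105],[[10,-2.2,4],0.105],[[12.5,-2.8,6.5],0.105],[[13.5,-2.9,9],0.105],[[13.5,-2.9,9.5],0.105],[[13.5,-2.9,9.5],0.105],[[13.5,-2.9,9.5],0.105]]'; python3 - <<'E'
from pin import *
snap('wrist','w20'); t=tcpfor(jawpin(o[3],.042)); print(sh(t),turn())
crop('w20',150,120,350,290,4)
E
```

```text
clock: 18.47
eef_pos: [0.5118, 0.1028, 0.1979]
tcp_rot: [-0.005, 0.666, 0.746, -0.005]
contact_force: [-0.2, -0.6, 0.8]
finger_gap: 0.0544
[ 0.05 -0.12  7.59] -0.0008041734249715216
```

View pics/w20_c.png

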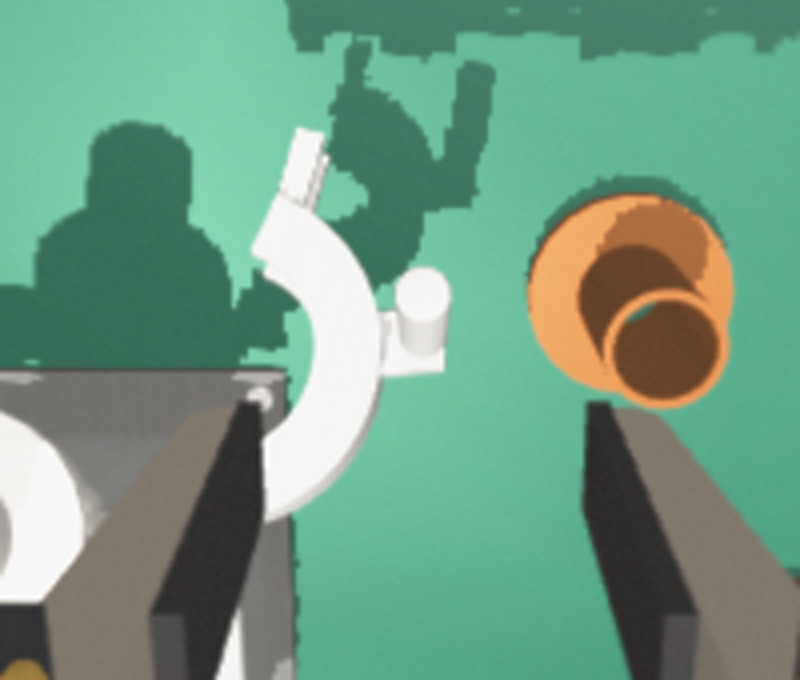

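```bash
python3 -m handwheel '[[[0.05,-0.1,1.5],0],[[0.05,-0.1,3.5],0],[[0.05,-0.1,5.2],0],[[0.05,-0.1,6.5],0],[[0.05,-0.1,7.2],0],[[0.05,-0.1,7.5],0],[[0.05,-0.1,7.5],0]]'; python3 - <<'E'
from pin import *
snap('wrist','w21'); t=tcpfor(jawpin(o[3],.042)); print(sh(t),turn(),tool()[2]['contact_force'])
crop('w21',150,120,350,290,4)
E
```

```text
clock: 19.1
eef_pos: [0.5112, 0.1026, 0.124]
tcp_rot: [-0.004, 0.666, 0.746, -0.004]
contact_force: [-0.7, 0.3, 0.4]
finger_gap: 0.0553
[ 0.03 -0.09  0.17] -0.0014109552606333953 [ 0.32  0.93 -0.12]
```

View pics/w21_c.png

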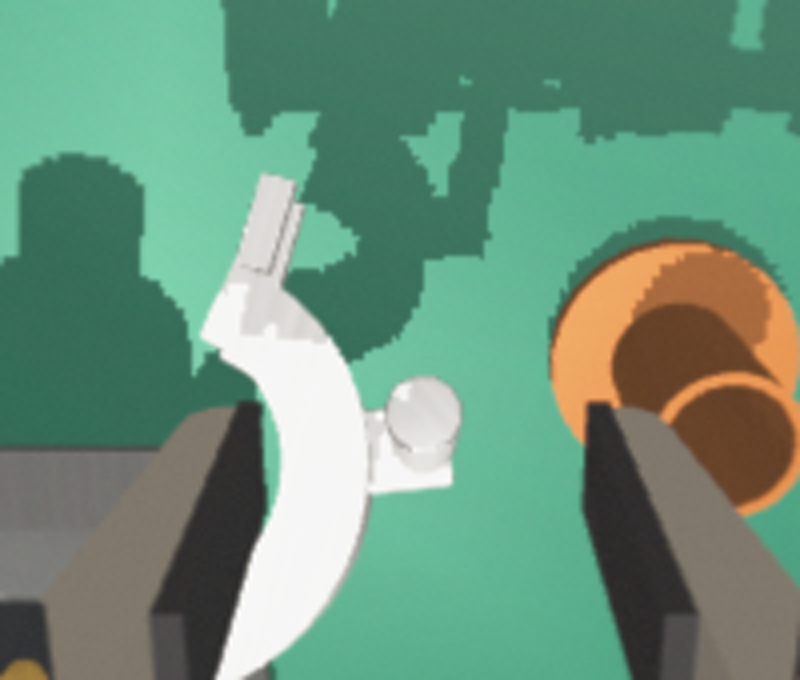

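```bash
python3 -m handwheel '[[[0.03,-0.05,0.1],0],[[0.03,-0.05,0.1],0],[[0.03,-0.05,0.1],0],[[0.03,-0.05,0.1],0],[[0.03,-0.05,0.1],0],[[0.03,-0.05,0.1],0],[[0.03,-0.05,0.1],0],[[0.03,-0.05,0.1],0]]' -1; python3 - <<'E'
from pin import *
np.set_printoptions(precision=2,suppress=True)
t0=tcpfor(jawpin(o[3],.042)); print(sh(t0),tool()[2]['contact_force'],tool()[2]['finger_gap'])
p,Rm,_=tool()
for j in np.linspace(o[3],0,12)[1:]: print(round(j,2),Rm.T@(tcpfor(jawpin(j,.042))-t0)*100)
E
```

```text
clock: 19.82
eef_pos: [0.5109, 0.1031, 0.1235]
tcp_rot: [-0.004, 0.666, 0.746, -0.003]
contact_force: [0.6, -1.1, 0.3]
finger_gap: 0.0038
[-0.   -0.04  0.08] [ 0.64 -1.13  0.29] 0.0037686840456054352
1.67 [-1.1  -0.99  0.58]
1.5 [-2.37 -1.8   1.06]
1.33 [-3.78 -2.42  1.43]
1.17 [-5.29 -2.83  1.67]
1.0 [-6.86 -3.02  1.79]
0.83 [-8.44 -2.99  1.76]
0.67 [-10.    -2.72   1.61]
0.5 [-11.48  -2.24   1.32]
0.33 [-12.85  -1.56   0.92]
0.17 [-14.07  -0.69   0.4 ]
0.0 [-15.11   0.35  -0.21]
```

```bash
python3 - <<'E'
from pin import *
s=snap('wrist','w22'); 
crop('w22',150,120,350,290,4)
E
```

```text
(no output)
```

View pics/w22_c.png

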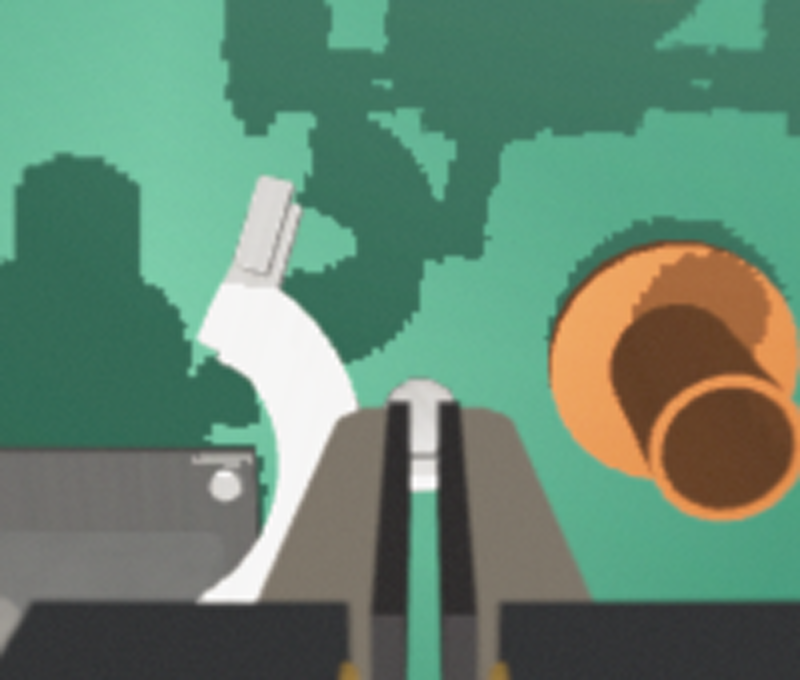

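```bash
python3 - <<'E'
from pin import *
s=load('w21'); x0,y0,f=150,120,4
im=cv2.imread('pics/w21_c.png')
def px(P): return ((proj(s,P)-[x0,y0])*f)
A=px(port2w(o3,[jawpin(o[3],.054),jawpin(o[3],.042),jawpin(o[3],.014)])); print(A)
p,Rm=toolof(s); B=px([p,p+Rm@[0,0,-.0187],p+Rm@[0,-.01,-.0187],p+Rm@[0,.01,-.0187],p+Rm@[.0275,-.01,0]]); print(B)
cv2.polylines(im,[A.astype(int)],False,(255,0,255),2)
for b in B: cv2.circle(im,tuple(b.astype(int)),4,(0,0,255),-1)
cv2.imwrite('pics/w21_o.png',im)
E
```

```text
[[422.64 417.69]
 [422.67 425.55]
 [422.71 440.79]]
[[417.12 382.31]
 [417.   419.48]
 [416.85 369.38]
 [417.15 468.11]
 [553.95 335.48]]
```

View pics/w21_o.png

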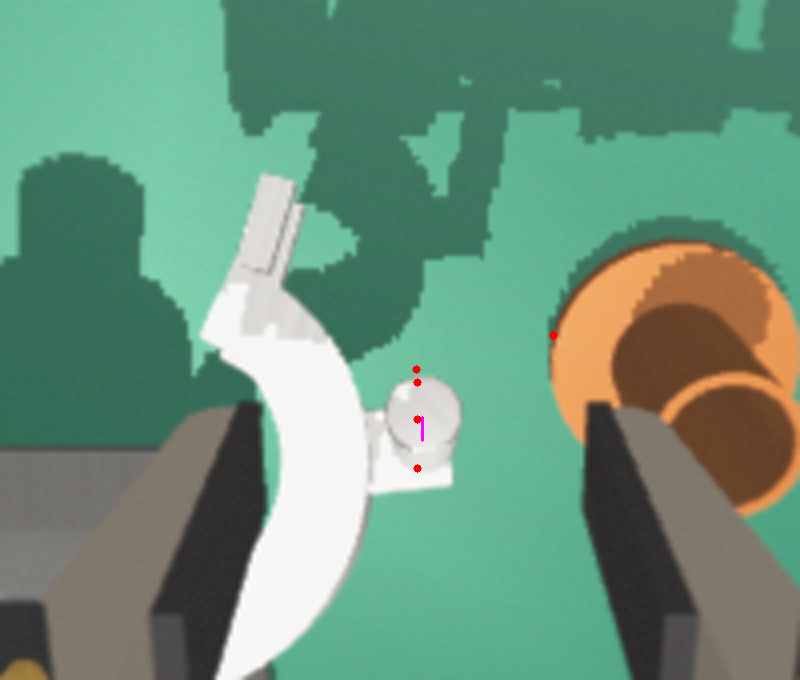

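```bash
python3 -m handwheel '[[[0,0,-0.5],0],[[0,0,-1.5],0],[[0,0,-2],0],[[0,0,-2],0],[[0,0,-2],0],[[0,0,-2],0]]' 0.2; python3 - <<'E'
from pin import *
s=snap('wrist','w23'); x0,y0,f=150,120,4
crop('w23',150,120,350,290,4); im=cv2.imread('pics/w23_c.png')
A=(proj(s,port2w(o3,[jawpin(o[3],.054),jawpin(o[3],.014)]))-[x0,y0])*f; print(A)
cv2.polylines(im,[A.astype(int)],False,(255,0,255),1); cv2.imwrite('pics/w23_c.png',im)
E
```

```text
clock: 20.37
eef_pos: [0.5111, 0.1031, 0.1436]
tcp_rot: [-0.004, 0.666, 0.746, -0.003]
contact_force: [-0.2, 0.5, -0.1]
finger_gap: 0.039
[[420.19 378.58]
 [420.6  405.92]]
```

View pics/w23_c.png

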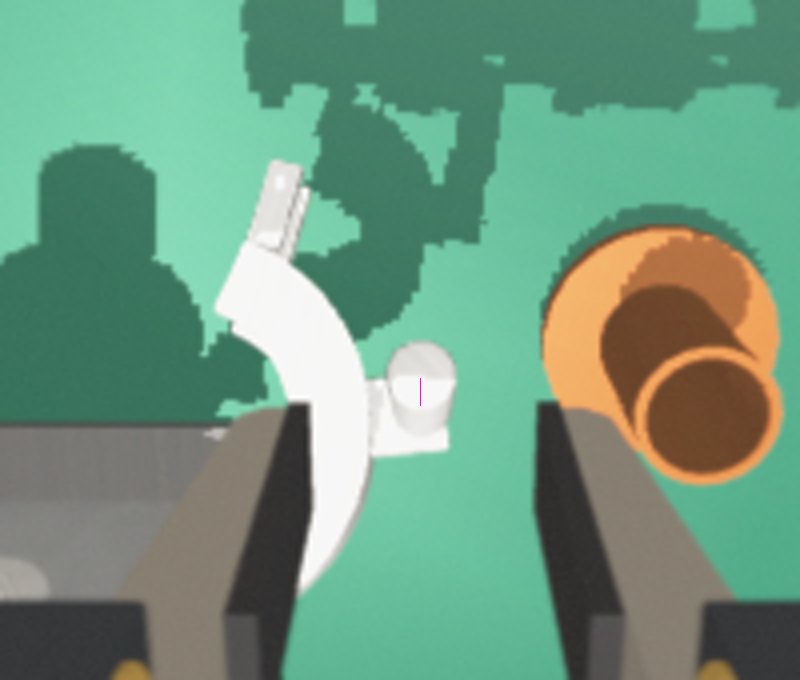

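```bash
sed -i 's/\[0,0,.0187\]/[0,0,.050]/' pin.py; python3 - <<'E'
from pin import *
print(sh(tcpfor(jawpin(o[3],.044))))
E
python3 -m handwheel '[[[0,-0.05,0.5],0],[[0,-0.05,1.5],0],[[0,-0.05,2.5],0],[[0,-0.05,3.5],0],[[0,-0.05,4.2],0],[[0,-0.05,4.7],0],[[0,-0.05,4.7],0],[[0,-0.05,4.7],0]]'; python3 - <<'E'
from pin import *
np.set_printoptions(precision=2,suppress=True)
print(sh(tcpfor(jawpin(o[3],.044))),tool()[2]['contact_force'])
s=snap('wrist','w24');crop('w24',150,120,350,290,4)
E
```

```text
[-0.   -0.09  5.02]
clock: 21.08
eef_pos: [0.5098, 0.1029, 0.096]
tcp_rot: [-0.004, 0.666, 0.746, -0.004]
contact_force: [-0.3, -0.4, 0.7]
finger_gap: 0.0548
[ 0.   -0.03  0.28] [-0.26 -0.4   0.69]
```

View pics/w24_c.png

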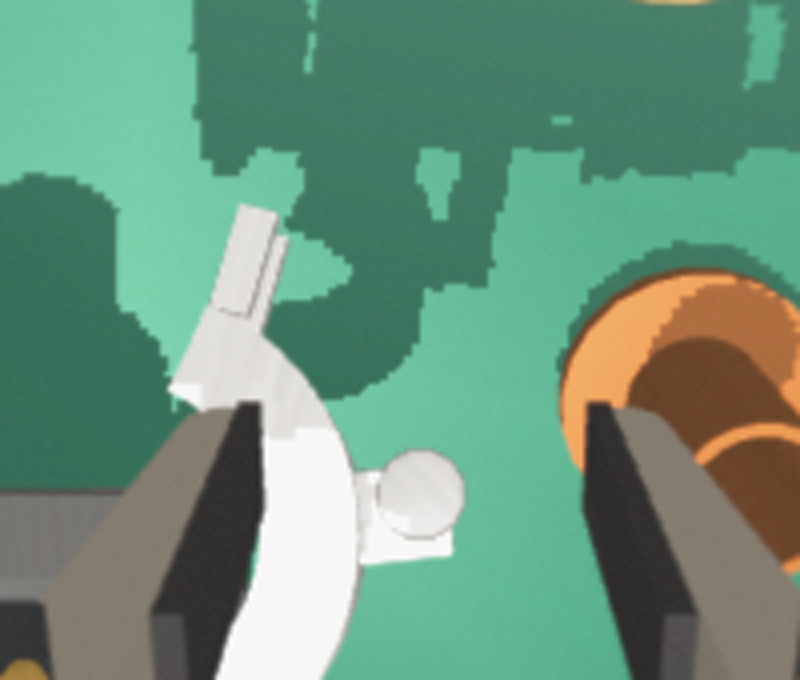

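```bash
python3 -m handwheel '[[[0,-0.05,0.1],0],[[0,-0.05,0.1],0],[[0,-0.05,0.1],0],[[0,-0.05,0.1],0],[[0,-0.05,0.1],0],[[0,-0.05,0.1],0],[[0,-0.05,0.1],0],[[0,-0.05,0.1],0]]' -1; python3 - <<'E'
from pin import *
np.set_printoptions(precision=2,suppress=True)
t0=tcpfor(jawpin(o[3],.044)); print(sh(t0),tool()[2]['contact_force'],tool()[2]['finger_gap'])
p,Rm,_=tool()
for j in np.linspace(o[3],0,12)[1:]: print(round(j,2),Rm.T@(tcpfor(jawpin(j,.044))-t0)*100)
E
```

```text
clock: 21.8
eef_pos: [0.5099, 0.1028, 0.0956]
tcp_rot: [-0.003, 0.666, 0.746, -0.003]
contact_force: [0.4, -1.6, 1.8]
finger_gap: 0.0131
[ 0.02 -0.04  0.24] [ 0.4  -1.58  1.78] 0.013052819518063452
1.67 [-1.1  -0.99  0.58]
1.5 [-2.37 -1.8   1.06]
1.33 [-3.78 -2.42  1.43]
1.17 [-5.29 -2.84  1.67]
1.0 [-6.86 -3.03  1.79]
0.83 [-8.44 -2.99  1.77]
0.67 [-10.    -2.73   1.61]
0.5 [-11.48  -2.25   1.33]
0.33 [-12.85  -1.56   0.92]
0.17 [-14.07  -0.69   0.41]
0.0 [-15.11   0.35  -0.2 ]
```

```bash
python3 -m handwheel '[[[-0.5,-0.5,0.3],0],[[-1.1,-1,0.58],0],[[-1.7,-1.42,0.83],0],[[-2.37,-1.8,1.06],0],[[-3.05,-2.13,1.26],0],[[-3.78,-2.42,1.43],0],[[-4.5,-2.65,1.56],0],[[-5.29,-2.84,1.67],0],[[-6.05,-2.96,1.75],0],[[-6.86,-3.03,1.79],0],[[-7.65,-3.03,1.8],0],[[-8.44,-2.99,1.77],0]]'; python3 - <<'E'
from pin import *
print(tool()[2]['contact_force'],tool()[2]['finger_gap'])
p,Rm,_=tool(); snap('wrist','w25')
for j in (.83,.67,.5,.33,.17,0): print(j,sh(tcpfor(jawpin(j,.044))-[0,0,-.0024]))
E
```

```text
clock: 22.8
eef_pos: [0.4862, 0.0152, 0.0768]
tcp_rot: [-0.006, 0.666, 0.746, -0.005]
contact_force: [-2.9, 5.1, -2.1]
finger_gap: 0.0132
[-2.88  5.09 -2.05] 0.013205842922329408
0.83 [ 0.1   0.28 -0.14]
0.67 [-1.4   0.53 -0.29]
0.5 [-2.91  1.01 -0.58]
0.33 [-4.31  1.71 -1.  ]
0.17 [-5.48  2.55 -1.5 ]
0 [-6.53  3.6  -2.12]
```

View pics/w25.png

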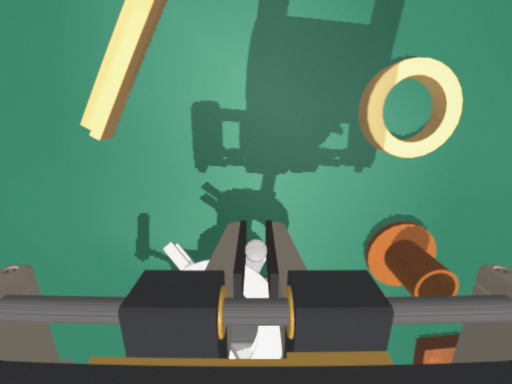

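```bash
python3 -m handwheel '[[[-0.7,0.3,-0.2],0],[[-1.4,0.5,-0.3],0],[[-2.15,0.75,-0.43],0],[[-2.9,1,-0.58],0],[[-3.6,1.35,-0.78],0],[[-4.3,1.7,-1],0],[[-4.9,2.1,-1.25],0],[[-5.2,2.35,-1.4],0],[[-5.5,2.6,-1.5],0],[[-5.5,2.6,-1.5],0]]'; python3 - <<'E'
from pin import *
print(tool()[2]['contact_force'],tool()[2]['finger_gap'])
p,Rm,_=tool(); s=snap('wrist','w26')
im=cv2.imread('pics/w26.png'); cv2.imwrite('pics/w26_c.png',cv2.resize(im[190:330,170:350],None,fx=4.2,fy=4.2,interpolation=cv2.INTER_CUBIC))
for j in (.17,.1,.05,0,-.03): print(j,sh(tcpfor(jawpin(j,.044))-[0,0,-.0024]))
E
```

```text
clock: 23.68
eef_pos: [0.5183, -0.0384, 0.0917]
tcp_rot: [-0.006, 0.666, 0.746, -0.006]
contact_force: [-5.8, -0.6, 3.9]
finger_gap: 0.0134
[-5.79 -0.63  3.9 ] 0.013403940518092228
0.17 [0.09 0.   0.03]
0.1 [-0.37  0.41 -0.22]
0.05 [-0.68  0.73 -0.4 ]
0 [-0.97  1.05 -0.6 ]
-0.03 [-1.13  1.25 -0.72]
```

View pics/w26_c.png

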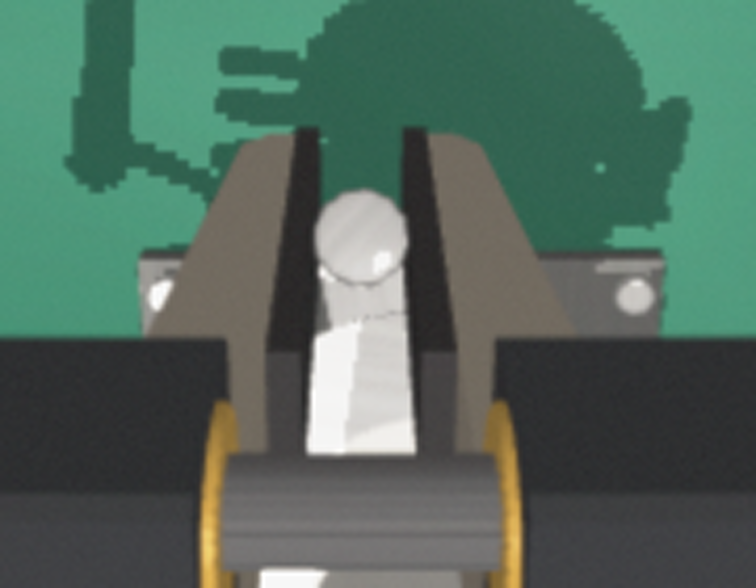

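```bash
python3 -m handwheel '[[[-0.15,0.15,-0.08],0],[[-0.3,0.3,-0.15],0],[[-0.4,0.45,-0.24],0],[[-0.55,0.6,-0.32],0],[[-0.68,0.73,-0.4],0],[[-0.68,0.73,-0.4],0]]'; python3 - <<'E'
from pin import *
print(tool()[2]['contact_force'],tool()[2]['finger_gap'])
for j in (.1,.05,0,-.03): print(j,sh(tcpfor(jawpin(j,.044))-[0,0,-.0024]))
E
```

```text
clock: 24.23
eef_pos: [0.526, -0.0446, 0.0958]
tcp_rot: [-0.006, 0.666, 0.746, -0.006]
contact_force: [-4.8, 1.4, 2.4]
finger_gap: 0.013
[-4.77  1.36  2.37] 0.012993410703739283
0.1 [ 0.33 -0.28  0.2 ]
0.05 [0.02 0.04 0.01]
0 [-0.26  0.36 -0.18]
-0.03 [-0.43  0.56 -0.3 ]
```

```bash
python3 -m handwheel '[[[-0.1,0.12,-0.06],0],[[-0.2,0.25,-0.12],0],[[-0.28,0.37,-0.18],0],[[-0.33,0.44,-0.23],0],[[-0.33,0.44,-0.23],0]]'; python3 - <<'E'
from pin import *
print(tool()[2]['contact_force'],tool()[2]['finger_gap'])
for j in (.05,0,-.03): print(j,sh(tcpfor(jawpin(j,.044))-[0,0,-.0024]))
s=snap('wrist','w27'); im=cv2.imread('pics/w27.png'); cv2.imwrite('pics/w27_c.png',cv2.resize(im[190:330,170:350],None,fx=4.2,fy=4.2,interpolation=cv2.INTER_CUBIC))
E
```

```text
clock: 24.65
eef_pos: [0.5283, -0.0465, 0.0971]
tcp_rot: [-0.008, 0.666, 0.746, -0.007]
contact_force: [-10.0, 6.1, -1.6]
finger_gap: 0.0129
[-10.04   6.09  -1.56] 0.01294432497016762
0.05 [ 0.24 -0.17  0.16]
0 [-0.05  0.16 -0.04]
-0.03 [-0.22  0.36 -0.16]
```

View pics/w27_c.png

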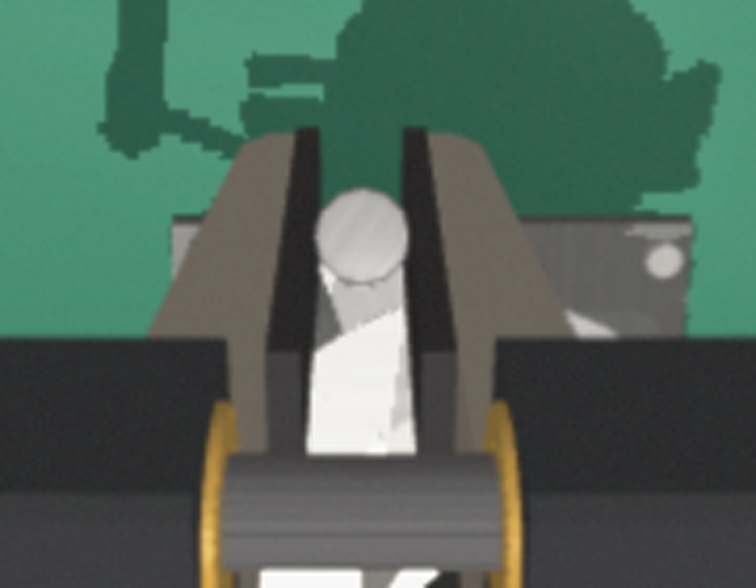

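```bash
python3 -m handwheel '[[[-0.05,0.1,-0.03],0],[[-0.12,0.2,-0.08],0],[[-0.17,0.3,-0.12],0],[[-0.17,0.3,-0.12],0]]'; python3 - <<'E'
from pin import *
print(tool()[2]['contact_force'],tool()[2]['finger_gap'])
for j in (.05,0,-.03): print(j,sh(tcpfor(jawpin(j,.044))-[0,0,-.0024]))
E
```

```text
clock: 25.03
eef_pos: [0.5279, -0.0464, 0.0971]
tcp_rot: [-0.011, 0.666, 0.746, -0.009]
contact_force: [-11.5, 7.9, -1.3]
finger_gap: 0.0132
[-11.49   7.9   -1.31] 0.01319136549648287
0.05 [ 0.23 -0.13  0.15]
0 [-0.06  0.19 -0.05]
-0.03 [-0.22  0.39 -0.17]
```

```bash
python3 -m handwheel '[[[0.1,-0.2,0.08],0],[[0.1,-0.2,0.08],0],[[0.1,-0.2,0.08],0],[[0.1,-0.2,0.08],0]]' -0.45;  python3 -m handwheel '[[[0,0,-1],0],[[0,-0.1,-3],0],[[0,-0.2,-6],0],[[0,-0.2,-10],0],[[0,-0.2,-14],0],[[0,-0.2,-17],0],[[0,-0.2,-18],0],[[0,-0.2,-18],0],[[0,-0.2,-18],0]]'; python3 - <<'E'
from pin import *
s=snap('wrist','w28')
x0,y0,f=160,130,4.5
im=cv2.imread('pics/w28.png')[y0:y0+130,x0:x0+175]; im=cv2.resize(im,None,fx=f,fy=f,interpolation=cv2.INTER_CUBIC)
cv2.imwrite('pics/w28_c.png',im); snap('top','top28'); snap('scene','sc28'); crop('sc28',200,180,300,280,6)
E
```

```text
clock: 25.37
eef_pos: [0.5271, -0.046, 0.0969]
tcp_rot: [-0.01, 0.666, 0.746, -0.008]
contact_force: [0.7, -0.4, 0.5]
finger_gap: 0.0254
clock: 26.12
eef_pos: [0.5299, -0.0466, 0.2769]
tcp_rot: [-0.01, 0.666, 0.746, -0.008]
contact_force: [0.6, 0.3, -0.3]
finger_gap: 0.0251
```

View pics/w28_c.png

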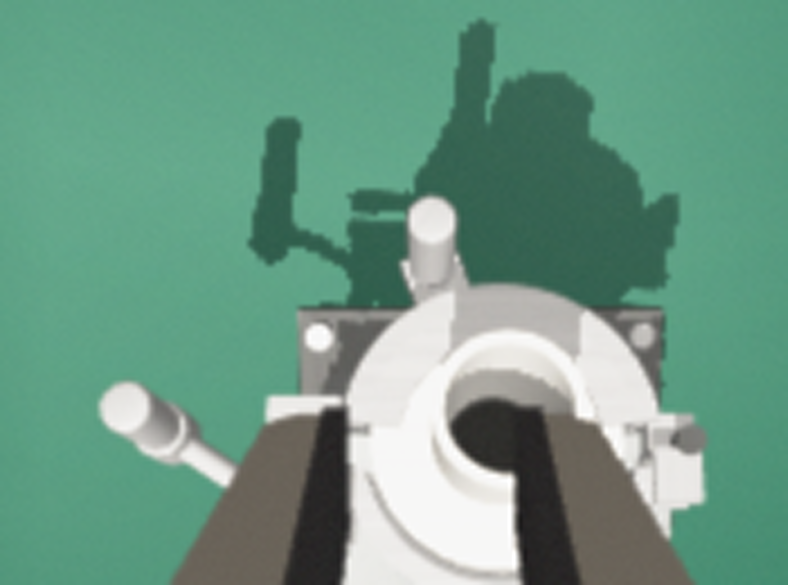

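View pics/sc28_c.png

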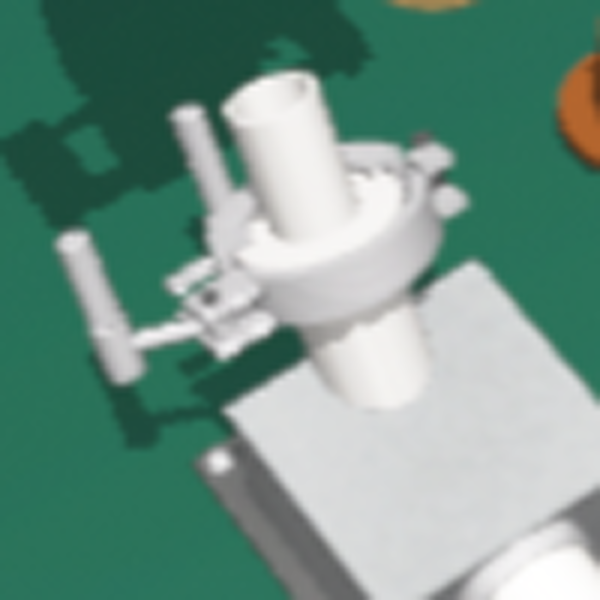

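```bash
python3 - <<'E'
from pin import *
np.set_printoptions(precision=2,suppress=True)
s=load('w28'); inv=lambda P:(proj(s,P)-[160,130])*4.5
for j in (-.02,0,.02,.04,.06): print(j,inv(port2w(o3,[jawpin(j,.054)])))
print('latch',inv(port2w(o3,[latchpin(o[4],.055)])))
t=tcpfor(latchpin(o[4],.044)); print(sh(t),t,turn())
E
```

```text
-0.02 [[421.99 227.34]]
0 [[425.97 221.97]]
0.02 [[430.05 216.68]]
0.04 [[434.22 211.48]]
0.06 [[438.5  206.38]]
latch [[121.9  408.53]]
[-8.21  5.06 15.21] [ 0.58 -0.12  0.12] -0.001578763911265213
```

```bash
python3 -m handwheel '[[[-1,0.6,0],0],[[-3,1.8,0],0],[[-5.5,3.3,0],0],[[-7.5,4.6,1],0],[[-8.2,5,3],0],[[-8.2,5,5.5],0],[[-8.2,5,8],0],[[-8.2,5,9],0],[[-8.2,5,9],0],[[-8.2,5,9],0]]' -0.13; python3 - <<'E'
from pin import *
np.set_printoptions(precision=2,suppress=True)
s=snap('wrist','w29'); crop('w29',150,120,350,290,4)
print(sh(tcpfor(latchpin(o[4],.044))),turn(),tool()[2]['finger_gap'],(proj(s,port2w(o3,[latchpin(o[4],.055)]))-[150,120])*4)
E
```

```text
clock: 27.1
eef_pos: [0.5849, -0.1224, 0.1828]
tcp_rot: [-0.012, 0.666, 0.746, -0.01]
contact_force: [0.0, 1.1, 1.6]
finger_gap: 0.0405
[ 0.02 -0.01  6.29] -0.0014744074774670768 0.039979479104507686 [[422.07 359.98]]
```

View pics/w29_c.png

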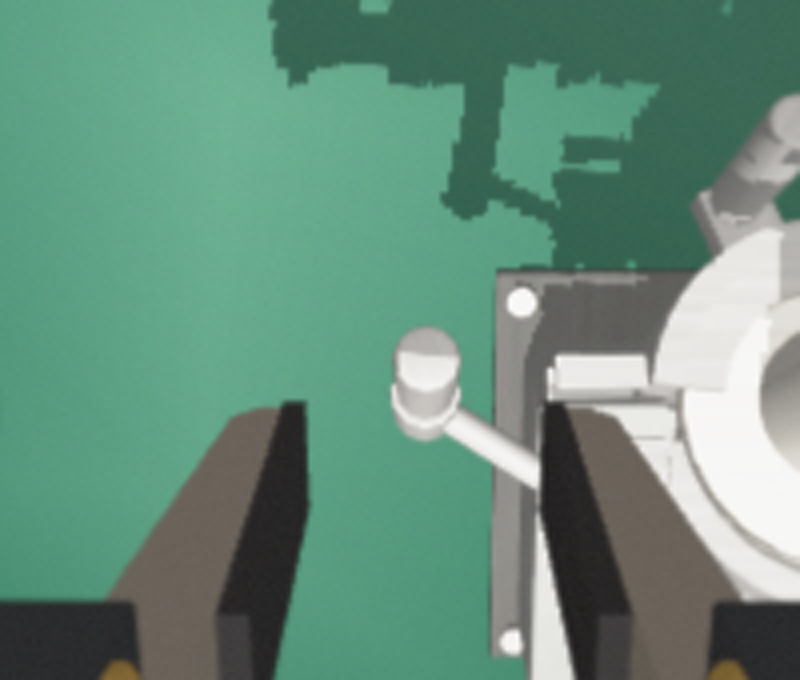

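```bash
python3 -m handwheel '[[[0,0,1],0],[[0,0,2.5],0],[[0,0,4],0],[[0,0,5],0],[[0,0,5.7],0],[[0,0,6],0],[[0,0,6],0]]'; python3 -m handwheel '[[[0,0,0],0],[[0,0,0],0],[[0,0,0],0],[[0,0,0],0],[[0,0,0],0],[[0,0,0],0]]' -1; python3 - <<'E'
from pin import *
np.set_printoptions(precision=2,suppress=True)
s=snap('wrist','w30'); crop('w30',150,120,350,290,4)
t0=tcpfor(latchpin(o[4],.044)); print(sh(t0),tool()[2]['contact_force'],tool()[2]['finger_gap'])
_,Rm,_=tool()
for l in np.linspace(o[4],0,9)[1:]: print(round(l,3),Rm.T@(tcpfor(latchpin(l,.044))-t0)*100)
E
```

```text
clock: 27.73
eef_pos: [0.5838, -0.1223, 0.1236]
tcp_rot: [-0.011, 0.666, 0.746, -0.009]
contact_force: [-0.4, 0.3, 0.1]
finger_gap: 0.04
clock: 28.23
eef_pos: [0.5843, -0.122, 0.1241]
tcp_rot: [-0.011, 0.666, 0.746, -0.009]
contact_force: [0.5, 2.6, 3.7]
finger_gap: 0.013
[-0.01 -0.05  0.31] [0.01 2.39 4.21] 0.012851012805629121
0.877 [ 0.33 -0.39  0.24]
0.752 [ 0.72 -0.74  0.46]
0.627 [ 1.15 -1.04  0.65]
0.501 [ 1.62 -1.3   0.81]
0.376 [ 2.13 -1.51  0.94]
0.251 [ 2.67 -1.65  1.03]
0.125 [ 3.22 -1.74  1.09]
0.0 [ 3.78 -1.78  1.11]
```

View pics/w30_c.png

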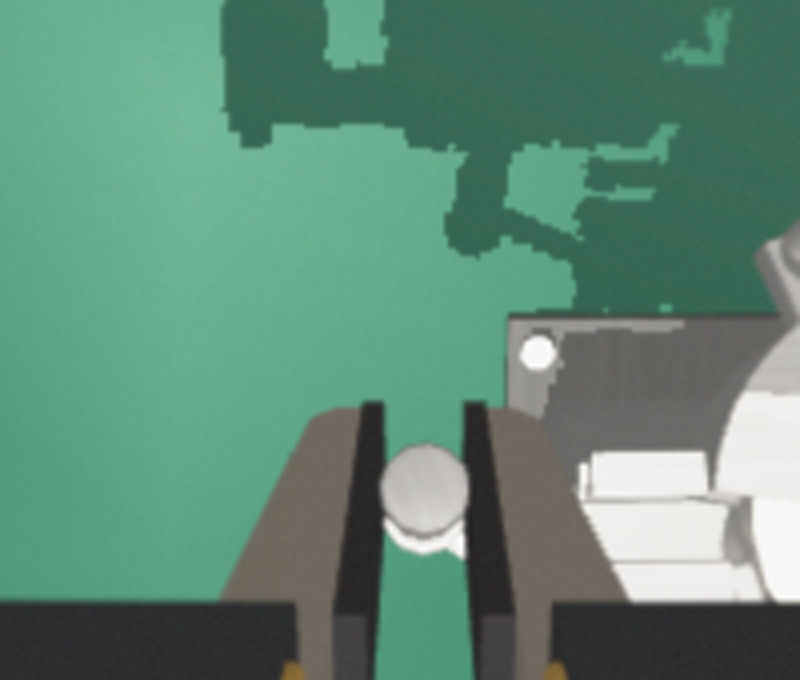

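```bash
python3 -m handwheel '[[[0.16,-0.2,0.12],0],[[0.33,-0.39,0.24],0],[[0.52,-0.57,0.35],0],[[0.72,-0.74,0.46],0],[[0.93,-0.9,0.56],0],[[1.15,-1.04,0.65],0],[[1.38,-1.18,0.73],0],[[1.62,-1.3,0.81],0],[[1.87,-1.42,0.88],0],[[2.13,-1.51,0.94],0],[[2.4,-1.59,0.99],0],[[2.4,-1.59,0.99],0]]'; python3 - <<'E'
from pin import *
np.set_printoptions(precision=2,suppress=True)
s=snap('wrist','w31'); crop('w31',150,120,350,290,4)
print(tool()[2]['contact_force'],tool()[2]['finger_gap'])
for l in (.376,.313,.251,.125,0,-.05): print(l,sh(tcpfor(latchpin(l,.044))+[0,0,.0031]))
E
```

```text
clock: 29.28
eef_pos: [0.5621, -0.1014, 0.1133]
tcp_rot: [-0.013, 0.666, 0.746, -0.012]
contact_force: [-6.0, -8.9, -2.7]
finger_gap: 0.013
[-6.07 -7.75 -2.77] 0.013397982994218502
0.376 [-0.17  0.37 -0.21]
0.313 [ 0.1   0.29 -0.16]
0.251 [ 0.37  0.22 -0.12]
0.125 [ 0.93  0.13 -0.06]
0 [ 1.49  0.1  -0.04]
-0.05 [ 1.71  0.11 -0.04]
```

View pics/w31_c.png

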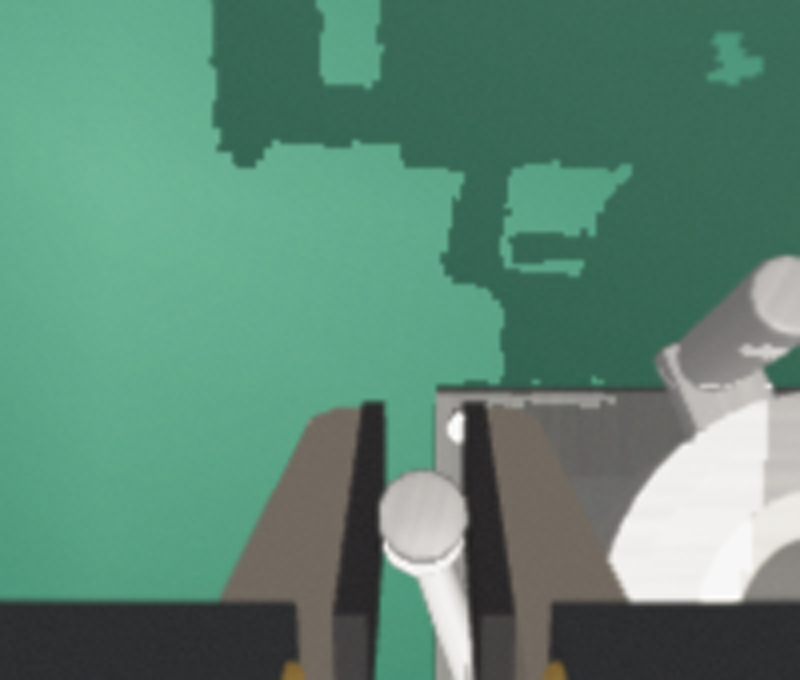

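```bash
python3 -m handwheel '[[[0.1,0.1,-0.05],0],[[0.2,0.1,-0.05],0],[[0.3,0.1,-0.05],0],[[0.4,0.1,-0.05],0],[[0.4,0.1,-0.05],0]]'; python3 - <<'E'
from pin import *
np.set_printoptions(precision=2,suppress=True)
print(tool()[2]['contact_force'],tool()[2]['moment'],tool()[2]['finger_gap'])
for l in (.376,.313,.251,.125,0,-.05): print(l,sh(tcpfor(latchpin(l,.044))+[0,0,.0031]))
E
```

```text
clock: 29.75
eef_pos: [0.5603, -0.0987, 0.1126]
tcp_rot: [-0.014, 0.666, 0.746, -0.014]
contact_force: [-3.0, -7.7, -1.7]
finger_gap: 0.0131
[-3.05 -7.75 -1.69] [-1.1   0.37 -0.16] 0.013143630848339052
0.376 [-0.45  0.51 -0.29]
0.313 [-0.18  0.43 -0.24]
0.251 [ 0.09  0.37 -0.2 ]
0.125 [ 0.64  0.28 -0.14]
0 [ 1.2   0.25 -0.12]
-0.05 [ 1.43  0.25 -0.12]
```

```bash
cat >> pin.py <<'E'
def hold(off=(0,.003,-.05)):
    p,Rm,_=tool(); w=p+Rm@np.array(off); return (w-port2w(o3,[0,0,0])[0])@(Rz(o3[2])@PR)
E
python3 - <<'E'
from pin import *
np.set_printoptions(precision=4,suppress=True)
h=hold(); print('hold in port mm',h*1000); v=h[:2]-[.02,-.064]; print('r',np.hypot(*v)*1000,'latch',np.arctan2(v[1],v[0])-np.pi+2*np.pi, tool()[1])
s=snap('wrist','w32'); crop('w32',150,120,350,290,4)
E
```

```text
hold in port mm [-24.5947 -76.1359  45.8736]
r 46.21655427246178 latch 0.2657041809008156 [[-0.1127  0.9929 -0.0384]
 [ 0.9936  0.1127 -0.0024]
 [ 0.002  -0.0385 -0.9993]]
```

View pics/w32_c.png

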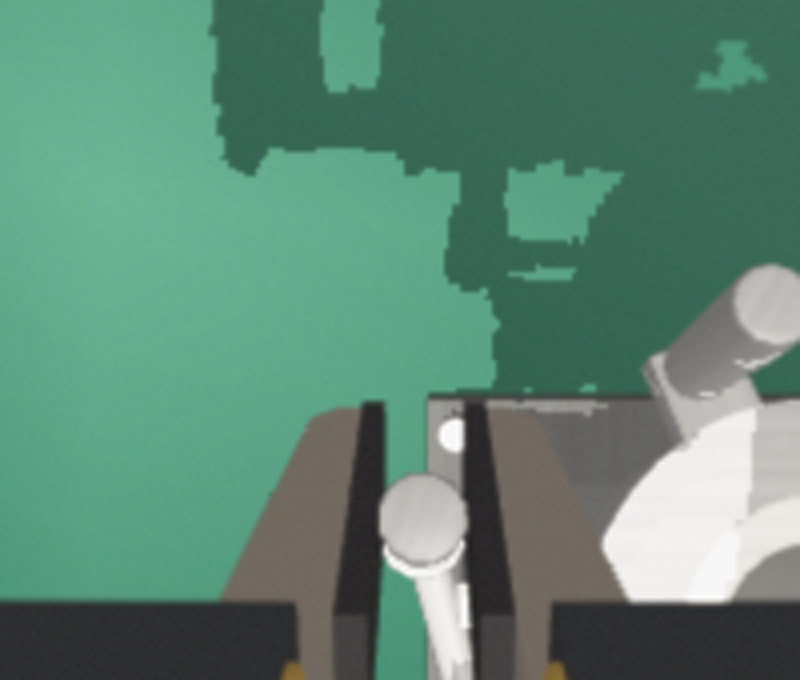

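```bash
python3 - <<'E'
from pin import *
np.set_printoptions(precision=2,suppress=True)
_,Rm,_=tool(); a=port2w(o3,latchpin(.266))[0]
for l in (.2,.13,.07,0,-.05): print(l,Rm.T@(port2w(o3,latchpin(l))[0]-a)*100)
E
python3 -m handwheel '[[[0.1,0,0.01],0],[[0.2,-0.01,0.02],0],[[0.35,-0.02,0.03],0],[[0.5,-0.03,0.04],0],[[0.65,-0.04,0.04],0],[[0.75,-0.05,0.05],0],[[0.75,-0.05,0.05],0]]'; python3 - <<'E'
from pin import *
np.set_printoptions(precision=4,suppress=True)
h=hold(); print('hold in port mm',h*1000); v=h[:2]-[.02,-.064]; print('r',np.hypot(*v)*1000,'latch',np.arctan2(v[1],v[0])+np.pi, tool()[2]['contact_force'],tool()[2]['finger_gap'])
E
```

```text
0.2 [ 0.29 -0.06  0.04]
0.13 [ 0.6  -0.1   0.07]
0.07 [ 0.87 -0.13  0.08]
0 [ 1.18 -0.13  0.09]
-0.05 [ 1.41 -0.13  0.08]
clock: 30.38
eef_pos: [0.5572, -0.092, 0.1113]
tcp_rot: [-0.014, 0.666, 0.746, -0.015]
contact_force: [-1.1, -6.3, -0.9]
finger_gap: 0.0129
hold in port mm [-27.1115 -69.117   45.8479]
r 47.38856904654235 latch 0.10819110805373366 [-1.1234 -6.3405 -0.9466] 0.0128908340616741
```

```bash
python3 -m handwheel '[[[0.1,0,0],0],[[0.2,0,0],0],[[0.35,0,0],0],[[0.5,0,0],0],[[0.65,0,0],0],[[0.75,0,0],0],[[0.75,0,0],0],[[0.75,0,0],0]]'; python3 - <<'E'
from pin import *
np.set_printoptions(precision=4,suppress=True)
h=hold(); print('hold in port mm',h*1000); v=h[:2]-[.02,-.064]; print('r',np.hypot(*v)*1000,'latch',np.arctan2(v[1],v[0])%(2*np.pi)-np.pi, tool()[2]['contact_force'],tool()[2]['finger_gap'])
s=snap('wrist','w33'); crop('w33',150,120,350,290,4)
E
```

```text
clock: 31.05
eef_pos: [0.5554, -0.0866, 0.1107]
tcp_rot: [-0.014, 0.666, 0.746, -0.017]
contact_force: [-0.7, -11.5, -2.5]
finger_gap: 0.0132
hold in port mm [-28.3942 -63.3586  45.8495]
r 48.39847482079533 latch -0.01325238290742714 [ -0.7411 -11.4891  -2.4797] 0.013189391363671229
```

View pics/w33_c.png

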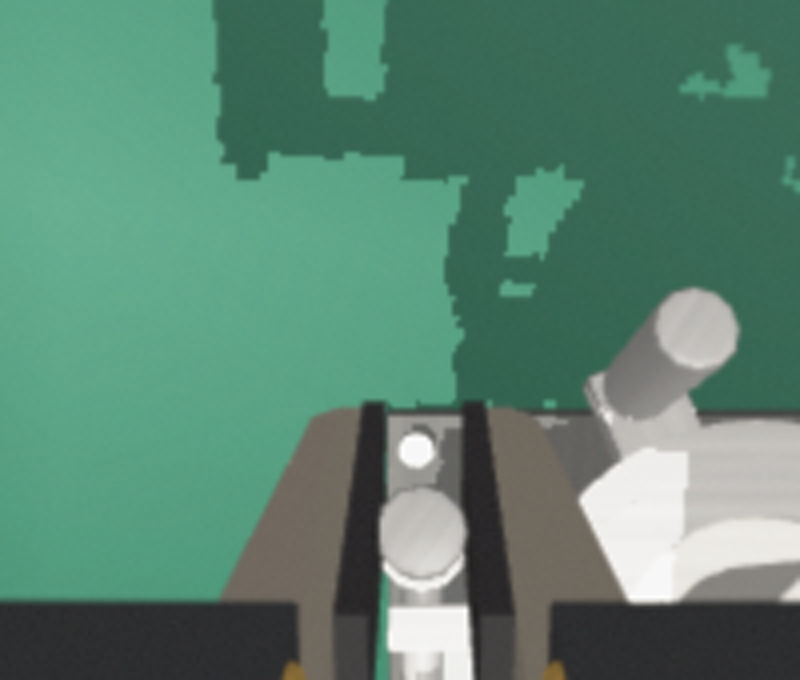

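```bash
python3 -m handwheel '[[[0.1,0,0],0],[[0.2,0,0],0],[[0.25,0,0],0],[[0.25,0,0],0]]'; python3 - <<'E'
from pin import *
np.set_printoptions(precision=4,suppress=True)
h=hold(); print('hold in port mm',h*1000); v=h[:2]-[.02,-.064]; print('r',np.hypot(*v)*1000,'latch',np.arctan2(v[1],v[0])%(2*np.pi)-np.pi, tool()[2]['contact_force'],tool()[2]['finger_gap'])
E
python3 -m handwheel '[[[-0.1,0,0],0],[[-0.1,0,0],0],[[-0.1,0,0],0],[[-0.1,0,0],0]]' -0.45;  python3 -m handwheel '[[[0,0,-1],0],[[0,-0.1,-3],0],[[0,-0.2,-6],0],[[0,-0.2,-10],0],[[0,-1,-14],0],[[0,-2,-17],0],[[0,-3,-18],0],[[0,-3,-18],0],[[0,-3,-18],0]]'; python3 - <<'E'
from pin import *
s=snap('wrist','w34'); snap('scene','sc34'); crop('sc34',200,180,300,280,6)
x0,y0,f=160,130,4.5
im=cv2.imread('pics/w34.png')[y0:y0+130,x0:x0+175]; cv2.imwrite('pics/w34_c.png',cv2.resize(im,None,fx=f,fy=f,interpolation=cv2.INTER_CUBIC))
inv=lambda P:(proj(s,P)-[x0,y0])*f
for j in (0,.02,.04): print('jaw',j,inv(port2w(o3,[jawpin(j,.054)])))
for l in (0,.05,.1): print('latch',l,inv(port2w(o3,[latchpin(l,.055)])))
print(sensors.get_state()['contact_force'])
E
```

```text
clock: 31.43
eef_pos: [0.5553, -0.0867, 0.1106]
tcp_rot: [-0.012, 0.665, 0.746, -0.018]
contact_force: [1.1, -13.6, -1.3]
finger_gap: 0.0134
hold in port mm [-28.5126 -63.2513  45.8366]
r 48.5183381794543 latch -0.015432621488234766 [  1.1272 -13.5656  -1.2655] 0.013381099099459948
clock: 31.77
eef_pos: [0.5551, -0.0873, 0.1104]
tcp_rot: [-0.013, 0.665, 0.746, -0.018]
contact_force: [-0.6, -0.8, 0.9]
finger_gap: 0.0253
clock: 32.52
eef_pos: [0.5327, -0.0886, 0.2916]
tcp_rot: [-0.012, 0.665, 0.746, -0.018]
contact_force: [0.1, -0.5, -0.2]
finger_gap: 0.0253
jaw 0 [[575.9  226.14]]
jaw 0.02 [[579.65 221.13]]
jaw 0.04 [[583.51 216.2 ]]
latch 0 [[426.87 329.58]]
latch 0.05 [[418.88 329.77]]
latch 0.1 [[410.91 330.34]]
[-0.4  -0.18  0.06]
```

View pics/w34_c.png

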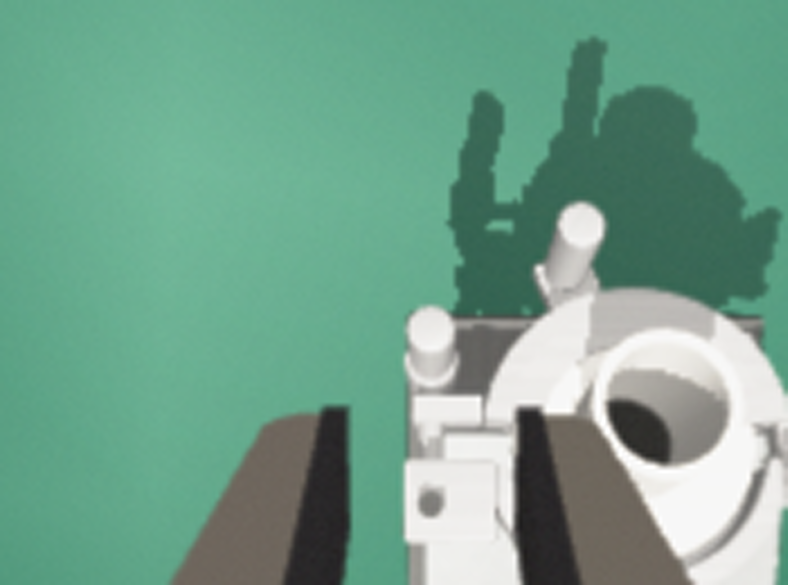

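View pics/sc34_c.png

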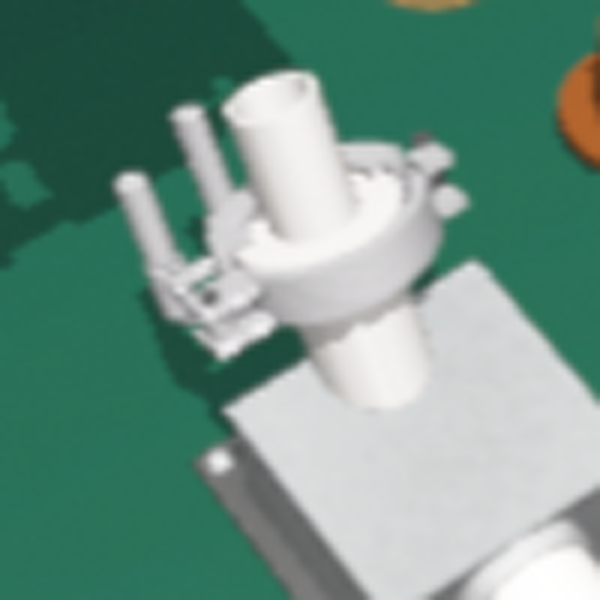

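```bash
python3 -m handwheel '[[[0,-1,-2],0],[[0,-3,-4],0],[[0,-6,-5],0],[[0,-9,-5],0],[[0,-10,-5],0],[[0,-10,-5],0],[[0,-10,-5],0]]'; python3 - <<'E'
from h import *
s=snap('top','top35')
a=cv2.imread('pics/top1.png'); b=cv2.imread('pics/top35.png'); cv2.imwrite('pics/cmp.png',cv2.resize(np.hstack([a[60:270,110:420],b[60:270,110:420]]),None,fx=1.25,fy=1.25))
E
```

```text
clock: 33.2
eef_pos: [0.4356, -0.0994, 0.3434]
tcp_rot: [-0.014, 0.665, 0.746, -0.019]
contact_force: [-0.2, 0.5, -0.5]
finger_gap: 0.0255
```

View pics/cmp.png

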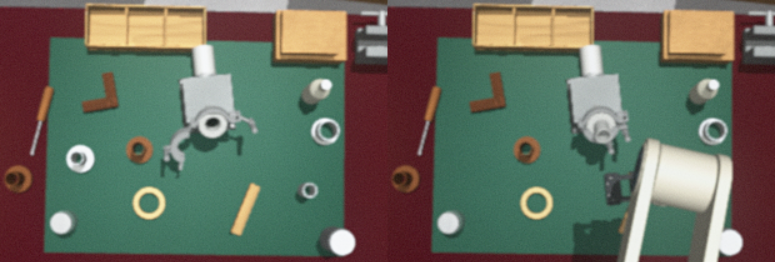

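The before and after top views match for every bystander I can see; the arm hides the coupling and most of the offcut. The spigot, jaw and latch are in place.

```bash
python3 - <<'E'
from workcell import sign_off, sensors
print(sensors.get_state()['qvel'].round(3)); print(sign_off())
E
```

```text
[ 0.003  0.012 -0.012 -0.001  0.003 -0.001]
the job is handed in; nothing more can be done
None
```

The dust outlet is closed up and the job is handed in, at about 33 s on the clock. The spigot is seated, the jaw is shut, the latch is home and the gripper has let go and moved clear.

**What I did**
- The jaw was already open to about 1.83 rad, so it did not need to be swung wider.
- The tool cannot tilt, so I tilted the spigot about 30° in the grip by levering its flange against the edge of the outlet box. I then pushed it into the leaning port.
- I gripped the jaw's pin and swung the jaw shut against its stop. Then I swung the latch home the same way.

**Last checks**
- **Spigot:** its axis matched the port's. It sat about 1.6 mm downhill, which is within the bore's clearance. The camera read it about 1.4 mm high, which I put down to calibration because the contact force lay straight along the port's axis. Two other views suggested up to 2–3° of tilt, but the close-up fit did not, and the jaw shut over it.
- **Jaw and latch:** the last picture put the jaw at about 0.005 rad and the latch at about 0, with its head behind the fork.
- **Other things on the bench:** those I could see had not moved. The arm hid the coupling and most of the offcut in the last top view, but I did not work near either.

**What went wrong or disagreed**
- The real fingertips sit about 30 mm above the TCP the robot reports. Because of this the first close on the jaw pin missed; nothing moved, and I corrected for it.
- The wrist force reached about 41 N briefly as the flanges met, against a 120 N limit. The 40 N limit is for the arm or gripper body; that push went through the held spigot.
- The tool drifted about 2.5° off vertical by the end.

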